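# Put the spanner away in its sloped case and latch the lid

### The job

Lay the loose spanner flat in its cut-out pocket in the sloped green tool case, then swing the case's lid shut so that the tab under its front edge drops fully home in the gap behind the rim of the catch. The catch can be clamped anywhere along its short guide, so find by feel how far up the slope the lid must be held against its spring for the tab to drop in. Let go of everything, and leave the other things on the bench where they are.

Things in the scene. Friction and masses are not known exactly. Their poses are not given: they have to be found in the camera images.
- spanner: steel open-ring spanner, 189 x 32 mm, 0.11 kg, lying flat and loose on the bench. Origin: centre of its underside. x along its length: open jaw at x = +48 to +94, ring at x = -94 to -64 (32 wide, up to 9 thick); the shank between is 12 wide (y) and 6 thick (z). Best pinched across the shank near the origin.
- tray: Tray of the fixed green steel tool case. Frame: x up the slope, away from the robot, 25 degrees from level; y level, to the robot's left; z square off the slope. Origin: centre of the pocket's yellow floor. The 8 mm deep black pocket takes the spanner one way only: origin on origin, underside on the floor, spanner x (jaw) towards tray +y, 2.5 mm clearance all round.
- tool_case: The case's stand: steel base plate 150 x 214 mm on the bench; origin under its centre, x away from the robot at yaw 0, z up. In the tray's frame the case spans x -91 to +41, y -107 to +107; side and back walls rise to z = 19.5, a wall at x = -41 to -38 to z = 10. Across the spanner's shank is an open finger notch, y -28 to +20, x -38 to +38, down to the pocket's floor.
- catch_guide (a point): Fixed point at tray x = -62, y = 0, z = 18.4 mm: middle of the guide of the steel catch, at the height of its top. The catch is two blocks 52 mm wide and 13 mm long in x, rim (nearer the robot) and stop, with a 7 mm gap between them. It is clamped firmly with the gap's centre anywhere within 4.5 mm of this point along tray x; where is not reported.
- case_lid (a joint): swing of the lid in rad: 0 = fully shut (lid parallel to the tray), about 0.08 = the tab stands on top of the catch's rim or stop, 2.42 to 2.55 = start, leaning back away from the robot. The hinge is stiff enough (0.13 N m) to stay where it is left. Turns about tray +y.
- lid_hinge (a point): centre of the lid's hinge pin, which runs along tray y; at tray x = 43 mm (lid not slid), z = 21 mm. The pin sits in slots: the whole lid slides 0 to 18 mm up the slope (tray +x) against a spring of 1.5 N rising to 4 N, and springs back when let go.
- lid_handle (a point): Middle of the top of the black handle bar on the lid's outer face: 44 mm long along tray y, 10 mm wide, its top 20 mm off the lid's mid-plane, the upper 16 mm free to pinch. 80 mm from the hinge pin: with the lid shut and not slid it is at tray x = -37, z = 41 mm. With the lid open it is on the far side.
- lid_edge (a point): Middle of the lid's free edge, 130 mm from the hinge pin. The lid is a flat plate 3 mm thick, 214 mm wide, 0.16 kg. With the lid open there are only some 3 to 9 cm of room between this edge and the control box on the front of the wax melter behind it, whose top is at z = 205 mm.
- lid_tab (a point): Middle of the tip of the steel tab on the lid's inner face: 30 mm wide along y, 3 mm thick, 114.5 mm from the hinge pin, tip 12 mm off the lid's mid-plane. Lid shut and not slid: tray x = -71.5 mm, so the lid must be held slid up the slope by some 5 to 14 mm (to within 2 mm of the right amount) for the tab to enter the gap.
- paste_tin: red paste tin, 68 mm across, 58 high, upright; origin under its centre. Leave alone.
- ring_gauge: steel ring gauge, 67 mm across, 16 high; origin under its centre. Leave alone.
- caliper: steel caliper, 220 x 67 x 8 mm, lying; origin under its centre. Leave alone.
- screwdriver: red-handled screwdriver, 214 x 25 x 25 mm, lying; origin under its centre. Leave alone.
- marker: white marker with black cap, 129 x 16 x 16 mm, lying; origin under its centre. Leave alone.

How it is judged:
On the way, in this order (a step that is already met when the one before it is completed fails the run):
1. the spanner lies seated in its pocket, let go, with the lid still open (z of spanner in the frame of tray between -0.003 and 0.003 m and x of spanner in the frame of tray between -0.005 and 0.005 m and y of spanner in the frame of tray between -0.006 and 0.006 m and angle between the z axis of spanner and the z axis of tray, either way round below 0.07 rad and contact force between spanner and the fingers below 0.2 N and value of joint case_lid above 1.2 rad), for 0.2 s.
2. the lid is fully shut, its tab behind the rim (value of joint case_lid below 0.025 rad), for 0.2 s.
At the end, for the whole second after the job is handed in: The lid is shut to within 0.025 rad (the tab is down in the gap behind the rim, not standing on the catch) and at rest; the spanner lies at rest in its pocket, within 5 mm up or down the slope, 6 mm along its length and 3 mm in height of its seated place (value of joint case_lid below 0.025 rad and velocity of joint case_lid below 0.05 rad/s and z of spanner in the frame of tray between -0.003 and 0.003 m and x of spanner in the frame of tray between -0.005 and 0.005 m and y of spanner in the frame of tray between -0.006 and 0.006 m and linear speed of spanner below 0.02 m/s); the robot touches nothing.
It fails at once if another thing on the bench is shifted by more than 30 mm (distance of any of paste_tin, ring_gauge, caliper, screwdriver, marker from where it was at the start of the episode above 0.03 m).
It also fails if it takes over 72 s, if anything falls off the work surface, if the arm or the gripper's body presses on something with over 40 N, if the wrist force passes 120 N, or if a joint passes its speed limit or range.

### The arm

A 6-joint arm with a two-finger parallel gripper is mounted at the origin on a cart in front of the work surface, level with it; the furniture and walls round the work are solid. World frame = base frame: x ahead of the robot, y to its left, z up, the work surface at z = 0. Lengths are in m, angles in rad, forces in N, time in s.
With the tool pointing down it reaches from about 0.3 to 0.825 m from the base axis. Payload 5.4 kg.
Tool frame: the origin (TCP) lies at the very end of the fingers, on their centre line; the grasp point (between the pads) lies 19 mm behind it; x points along the fingers, y is the direction in which the jaws open and shut, and the axes are right-handed (so a half turn about x gives the same grasp; the last joint's range is limited). The gripper opens to 92 mm and grips with 3 to 60 N. Pads are 20 mm wide; open, the fingers measure 128 mm over their backs; the gripper's body (75 mm by 189 mm) begins 69 mm behind the grasp point.
Start: joints at [1.126, 0.158, 1.597, -0, 1.386, -0.21], TCP at [0.134, 0.559, 0.175] pointing down, gripper open.
Joint ranges: [-2.91, 2.91], [-0.94, 2.29], [0.18, 2.7], [-1.29, 4.43], [0.17, 2.64], [-3, 3]. Speed limits (rad/s): [2.57, 2.57, 3.14, 3.14, 3.14, 3.14].

### API

Orientations are given as a rotation vector (axis times angle).
In Python, from station import env gives the robot as it stands. The module is installed in compiled form; this text tells all that it offers.
- The arm moves only by the tool jog_arm, never from a script. Its argument "steps" is a list of rows, each an object of numbers: "dx", "dy", "dz": the shift along the world's x, y, z in mm; "ax", "ay", "az": the turn, a rotation vector about the world's x, y, z in rad. A call has 1 to 10 rows; each row shifts and turns the commanded pose from where the row before left it; what a row does not reach is not made up. A row lasts 1/8 s, in which the tool goes at most 62.5 mm and 10.7 degrees, less where a joint would pass 70% of its speed; a pose out of reach is approached as far as the arm can. A call with a gripper value outside its range is refused whole. "grip" is the finger opening in mm, from 0 to 91.9, set as the call begins (left out, the last holds). The fingers move at their own pace and stop on an object; "force" is the grip in N (left out, the last holds). Time passes only in rows, so rows that do not move let the fingers close. It gives the time, the measured TCP pose, the force and the opening at its end, in the units of the state.
- env.state(): the state, without advancing time (a new reading comes with each control period).
- env.capture(name): name is "scene" or "side" or "wrist"; returns (picture, depth): 420x560x3 uint8, red, green, blue; 420x560 float32, m along the optical axis (not along the pixel's ray), 0 where there is no reading.
- env.calibration(name): a dict with "fovy" (degrees; the focal length in pixels is half the picture's height over the tangent of half this angle, whatever the lens; pixels are square), "cx", "cy" (the principal point, pixels), "rvec" (rotation vector, rad) and "tvec" (3), from world to camera coordinates, as OpenCV has them; the wrist camera has in their place "tool_from_camera" (4x4, takes a point from camera to tool coordinates, whose origin is the TCP and whose axes are the tool frame's). Camera axes: x right, y down, z forward; pixel columns grow to the right and rows downward; lengths in m; the calibration is good to about 2 mm. A picture is of the moment at which its call begins: read the wrist's pose just before it. calibration takes no time and is no camera call.
- env.finish_job(): hands the job in, once; it reports no verdict.
The state is a dict: "time": time; "joint_positions": joint angles; "joint_velocities": joint speeds; "joint_torque": joint torques, N m; "tool_pos": TCP position; "eef_rot": TCP orientation; "force": force on the tool from outside, world axes, zero at the start; "moment": the same for the moment, N m; "width": finger opening in m.
Only numpy, scipy, OpenCV 4.12 (cv2) and the standard library are available. Lean on these libraries where they do the work, as an engineer would, in place of code of your own. Each camera call takes 0.05 s, during which the arm holds its last target. There are 200 camera calls.

## Working session

There is one attempt and no reset: what is moved stays moved. The work goes in short steps, Python scripts to look and compute and a tool call to move; the robot and the scene stay as the last step left them, time stands still between calls to the robot, and variables do not carry over. Pictures are saved under pics/ and viewed, about 8 in all and at most 12, crops included, and the job is handed in when it is done.

Besides the shell and the picture viewer there is one more tool, called after "Call:" as name(argument=value, ...), one argument or row to a line, values as JSON. jog_arm: Moves the arm, as the interface text tells. Its arguments: {"type":"object","properties":{"steps":{"type":"array","items":{"type":"object","properties":{"dx":{"type":"number"},"dy":{"type":"number"},"dz":{"type":"number"},"ax":{"type":"number"},"ay":{"type":"number"},"az":{"type":"number"}}}},"grip":{"type":"number"},"force":{"type":"number"}},"required":["steps"]}

```bash
mkdir -p pics
cat > h.py <<'E'
import numpy as np, cv2
from station import env
from scipy.spatial.transform import Rotation as R
def cam(n,st=None):
    c=env.calibration(n); f=210/np.tan(np.radians(c['fovy'])/2)
    if 'rvec' in c:
        Rm=cv2.Rodrigues(np.array(c['rvec'],float))[0]; t=np.array(c['tvec']).ravel()
        T=np.eye(4);T[:3,:3]=Rm.T;T[:3,3]=-Rm.T@t
    else:
        W=np.eye(4);W[:3,:3]=R.from_rotvec(st['eef_rot']).as_matrix();W[:3,3]=st['tool_pos']
        T=W@np.array(c['tool_from_camera'])
    return f,c['cx'],c['cy'],T
def shot(n):
    st=env.state(); p,d=env.capture(n); f,cx,cy,T=cam(n,st)
    v,u=np.mgrid[:420,:560]; X=np.stack([(u-cx)/f*d,(v-cy)/f*d,d],-1)@T[:3,:3].T+T[:3,3]
    X[d==0]=np.nan
    return p,d,X
def save(name,p,box=None,s=1):
    if box: p=p[box[1]:box[3],box[0]:box[2]]
    cv2.imwrite('pics/'+name+'.png',cv2.resize(p[:,:,::-1],None,fx=s,fy=s,interpolation=cv2.INTER_CUBIC))
E
python3 - <<'E'
from h import *
for n in ('scene','side'):
    p,d,X=shot(n); save(n,p,s=1.42); np.save(n+'X.npy',X); np.save(n+'P.npy',p)
    print(n,cam(n)[3][:3].round(3))
print(env.state())
E
```

```text
scene [[ 0.457 -0.673  0.582 -0.097]
 [-0.889 -0.332  0.315 -0.467]
 [-0.019 -0.661 -0.75   1.004]]
side [[-0.972 -0.099  0.213  0.372]
 [-0.234  0.408 -0.882  0.992]
 [ 0.    -0.907 -0.42   0.594]]
{'time': 0.1, 'joint_positions': array([ 1.12592475e+00,  1.58964995e-01,  1.59811368e+00,  2.14220075e-05,
        1.38622000e+00, -2.10112066e-01]), 'joint_velocities': array([-0.00031897, -0.00215275, -0.0044394 , -0.0017105 , -0.00101895,
        0.0001559 ]), 'joint_torque': array([ 3.19380197e-04, -3.86504245e+01, -3.22960639e+01,  7.03975023e-02,
        3.38835467e-02, -5.37869721e-05]), 'tool_pos': array([0.13348832, 0.55863245, 0.17402557]), 'eef_rot': array([ 0.18305479,  1.5634959 , -0.18558651]), 'force': array([-0.03446033, -0.01647848,  0.15773903]), 'moment': array([-0.04188278,  0.00443996, -0.00781195]), 'width': 0.0920297104328778}
```

View pics/scene.png

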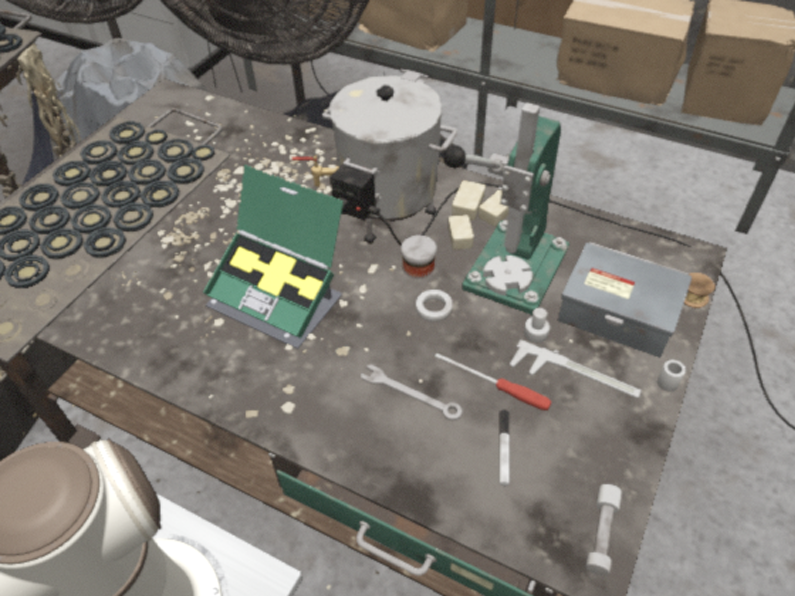

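View pics/side.png

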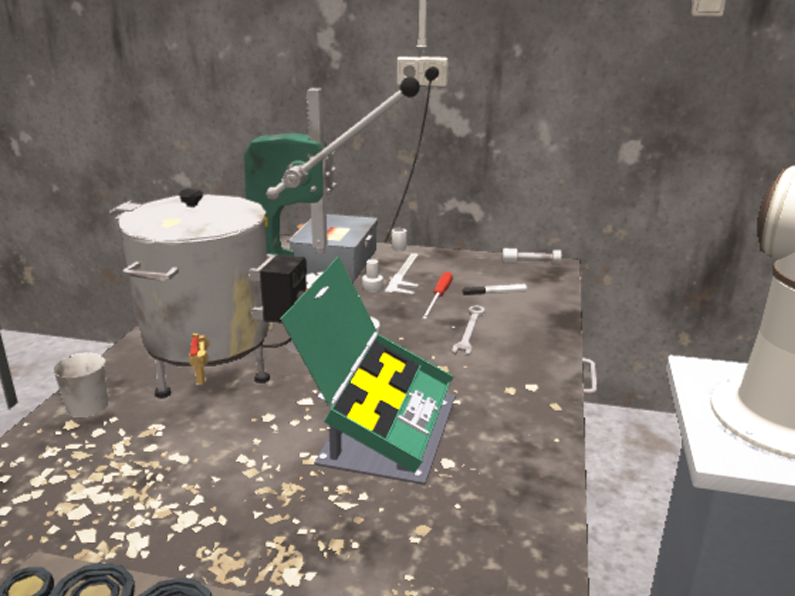

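The scene view shows the case at about (270,275), with the lid open and the control box behind it at (352,190). The spanner runs from its jaw at (374,375) to its ring at (452,409). The screwdriver, ring gauge and tin are clear of it. Next I'll measure these from the saved clouds.

Run:
```python
from h import *
for n in ('scene','side'):
    X=np.load(n+'X.npy');p=np.load(n+'P.npy').astype(int)
    r,g,b=p[...,0],p[...,1],p[...,2]
    m=(r>170)&(g>170)&(b<90)&(X[...,2]>0.02)&(X[...,0]<0.8)
    k,l,s,c=cv2.connectedComponentsWithStats(m.astype(np.uint8)); i=1+np.argmax(s[1:,4]); m=l==i
    m=cv2.erode(m.astype(np.uint8),np.ones((3,3)))>0
    P=X[m]; P=P[~np.isnan(P).any(1)]; c=P.mean(0); u,sv,vt=np.linalg.svd(P-c,full_matrices=False)
    nn=vt[2]*np.sign(vt[2,2]); print(n,'yellow',len(P),c.round(4),'n',nn.round(3),'tilt',np.degrees(np.arccos(nn[2])).round(1),'up yaw',np.degrees(np.arctan2(-nn[1],-nn[0])).round(2))
    ex=np.array([-nn[0],-nn[1],0]);ex/=np.linalg.norm(ex);ey=np.cross([0,0,1],ex);ax=np.cross(ey,nn)
    q=(P-c); print('  x rng',np.percentile(q@ax,[0,1,99,100]).round(4),'y',np.percentile(q@ey,[0,1,99,100]).round(4), 'rms',(sv[2]/len(P)**.5).round(5))
    # long axis yaw via min area rect
    rect=cv2.minAreaRect((np.c_[q@ax,q@ey]*1000).astype(np.float32)); print('  rect',rect)
    # lid plane
    g_=(g>r*1.3)&(g>b*1.1)&(X[...,2]>0.11)&(np.linalg.norm(X[...,:2]-c[:2],axis=-1)<0.25)&(X[...,2]<0.3)
    L=X[g_];L=L[np.linalg.norm(L[:,:2]-c[:2],axis=1)<.25]; lc=np.median(L,0);
    L=L[np.linalg.norm(L-lc,axis=1)<.13];u,_,v=np.linalg.svd(L-L.mean(0),full_matrices=False);
    print('  lid',len(L),L.mean(0).round(3),'n',v[2].round(3),'ztop',np.percentile(L[:,2],[50,99]).round(3))
    # bench + spanner
    B=(X[...,2]<0.03)&(X[...,2]>-.03)
    if n=='scene': box=(355,355,470,425)
    else: box=(445,300,492,358)
    x0,y0,x1,y1=[int(a/1.42) for a in box]
    sub=X[y0:y1,x0:x1].reshape(-1,3); col=p[y0:y1,x0:x1].reshape(-1,3)
    zb=np.nanmedian(sub[:,2]); print('  bench z',zb.round(4))
    s_=sub[(sub[:,2]>zb+.0035)&(sub[:,2]<zb+.013)]
    rc=cv2.minAreaRect((s_[:,:2]*1000).astype(np.float32)); print('  spanner',len(s_),s_.mean(0).round(4),rc)
    bp=cv2.boxPoints(rc);print(bp.round(1).tolist())
```

```text
<stdin>:8: RuntimeWarning: Mean of empty slice.
  ret = um.true_divide(
Traceback (most recent call last):
IndexError: index 2 is out of bounds for axis 0 with size 0
```

Run:
```python
from h import *
for n,pts in (('scene',[(194,192),(295,278),(200,150),(260,240)]),('side',[(265,275),(330,235),(235,230),(300,290)])):
    X=np.load(n+'X.npy');p=np.load(n+'P.npy')
    for u,v in pts: print(n,u,v,p[v,u],X[v,u].round(4))
```

```text
scene 194 192 [255 255 160] [0.5801 0.1628 0.0569]
scene 295 278 [199 196 194] [ 0.4864 -0.1821  0.0077]
scene 200 150 [ 80 121  99] [0.6404 0.1667 0.1556]
scene 260 240 [123 117 111] [ 0.5529 -0.0492  0.0024]
side 265 275 [255 255   0] [0.5794 0.1625 0.0594]
side 330 235 [233 224 223] [ 0.4865 -0.142   0.0058]
side 235 230 [ 60 111  86] [0.6379 0.1648 0.1534]
side 300 290 [245 242 246] [0.5061 0.1762 0.0445]
```

```bash
python3 - <<'E' 2>&1
from h import *
for n in ('scene','side'):
    X=np.nan_to_num(np.load(n+'X.npy'));p=np.load(n+'P.npy').astype(int)
    r,g,b=p[...,0],p[...,1],p[...,2]
    near=np.linalg.norm(X[...,:2]-[.58,.163],axis=-1)<.25
    m=(r>170)&(g>170)&(b<r-60)&(X[...,2]>0.02)&near
    k,l,s,c=cv2.connectedComponentsWithStats(m.astype(np.uint8)); m=l==1+np.argmax(s[1:,4])
    for er in (1,3):
      P=X[cv2.erode(m.astype(np.uint8),np.ones((er,er)))>0]
      c=P.mean(0); u,sv,vt=np.linalg.svd(P-c,full_matrices=False)
      nn=vt[2]*np.sign(vt[2,2]); print(n,'yellow',len(P),c.round(4),'n',nn.round(3),'tilt',np.degrees(np.arccos(nn[2])).round(1),'up yaw',np.degrees(np.arctan2(-nn[1],-nn[0])).round(2))
      ey=vt[0]*np.sign(vt[0,1]); print('  ey yaw-90',(np.degrees(np.arctan2(ey[1],ey[0]))-90).round(2),ey.round(3))
      ax=np.cross(ey,nn); q=P-c
      rect=cv2.minAreaRect((np.c_[q@ax,q@ey]*1000).astype(np.float32)); print('  rect',rect,'pct y',np.percentile(q@ey,[.5,99.5]),'x',np.percentile(q@ax,[.5,99.5]))
      for lo,hi in ((-.025,.015),): 
        s_=q[(q@ey>lo)&(q@ey<hi)]@ax; print('  notch x',np.percentile(s_,[1,99]).round(4))
    L=X[(g>r*1.3)&(g>b*1.1)&(X[...,2]>0.13)&(X[...,2]<.3)&near]
    u,_,v=np.linalg.svd(L-L.mean(0),full_matrices=False)
    print('  lid',len(L),L.mean(0).round(3),'n',v[2].round(3),'ztop',np.percentile(L[:,2],[50,99]).round(3),'y',np.percentile(L[:,1],[1,99]))
    box=(355,355,470,425) if n=='scene' else (445,300,492,358)
    x0,y0,x1,y1=[int(a/1.42) for a in box]
    sub=X[y0:y1,x0:x1].reshape(-1,3)
    zb=np.median(sub[:,2]); s_=sub[(sub[:,2]>zb+.003)&(sub[:,2]<zb+.013)]
    rc=cv2.minAreaRect((s_[:,:2]*1000).astype(np.float32)); print('  bench',zb.round(4),'spanner',len(s_),s_.mean(0).round(4),rc)
    a=np.linalg.svd(s_[:,:2]-s_[:,:2].mean(0),full_matrices=False)[2][0];print('  axis',np.degrees(np.arctan2(*(a[::-1]*np.sign(a[1])))).round(2))
E
```

```text
scene yellow 991 [0.5787 0.1625 0.0592] n [-0.408  0.022  0.913] tilt 24.1 up yaw -3.14
  ey yaw-90 -2.46 [ 0.043  0.999 -0.005]
  rect ((-0.3099632263183594, -3.0327911376953125), (208.8845672607422, 77.24610900878906), 89.69766998291016) pct y [-0.09863604  0.09737992] x [-0.03765253  0.0375182 ]
  notch x [-0.0384  0.0379]
scene yellow 693 [0.5795 0.1638 0.0588] n [-0.421  0.016  0.907] tilt 24.9 up yaw -2.14
  ey yaw-90 -1.99 [ 0.035  0.999 -0.001]
  rect ((0.26107025146484375, 0.69122314453125), (188.3063507080078, 70.04569244384766), 89.73654174804688) pct y [-0.09258411  0.09243964] x [-0.03428055  0.03380629]
  notch x [-0.0343  0.0338]
  lid 2326 [0.645 0.155 0.171] n [ 0.891 -0.032 -0.453] ztop [0.171 0.211] y [0.05505332 0.26219691]
  bench 0.0008 spanner 590 [ 0.4908 -0.1657  0.007 ] ((492.9920349121094, -162.11807250976562), (137.69903564453125, 193.16482543945312), 25.29611587524414)
  axis 91.59
side yellow 1024 [0.5794 0.1624 0.0588] n [-0.417  0.013  0.909] tilt 24.6 up yaw -1.72
  ey yaw-90 -2.0 [0.035 0.999 0.002]
  rect ((0.18701553344726562, 4.0375823974609375), (76.2413101196289, 206.19293212890625), 0.0776706263422966) pct y [-0.09613378  0.08241707] x [-0.03756191  0.03762496]
  notch x [-0.0375  0.0377]
side yellow 744 [0.5795 0.1627 0.0586] n [-0.42   0.014  0.907] tilt 24.9 up yaw -1.89
  ey yaw-90 -2.21 [0.039 0.999 0.003]
  rect ((0.024623870849609375, -7.8412322998046875), (71.47809600830078, 173.77767944335938), 1.5660353899002075) pct y [-0.09259324  0.07731758] x [-0.03516815  0.03492665]
  notch x [-0.0352  0.0348]
  lid 2612 [0.647 0.174 0.171] n [-0.889  0.027  0.456] ztop [0.171 0.212] y [0.05817607 0.26798698]
  bench 0.0005 spanner 246 [ 0.4885 -0.1559  0.0069] ((482.73150634765625, -163.4969482421875), (192.19483947753906, 40.04332733154297), 87.15359497070312)
  axis 87.56
```

Run:
```python
from h import *
s=env.state(); Rm=R.from_rotvec(s['eef_rot']).as_matrix(); print(Rm.round(3)); print(np.array(env.calibration('wrist')['tool_from_camera']).round(3),env.calibration('wrist')['fovy'])
for sg in (1,-1):
    T=np.array([[0,0,-1],[0,sg,0],[0,0,0]],float)
    x=np.array([0,0,-1.]);y=np.array([sg,0,0.]);D=np.c_[x,y,np.cross(x,y)]
    print(sg,R.from_matrix(D@Rm.T).as_rotvec().round(3))
```

```text
[[-0.001  0.233  0.973]
 [-0.002  0.973 -0.233]
 [-1.    -0.002 -0.   ]]
[[ 0.001 -0.29   0.957 -0.209]
 [ 1.     0.    -0.001  0.001]
 [ 0.     0.957  0.29  -0.082]
 [ 0.     0.     0.     1.   ]] 71.89085056423306
1 [ 1.000e-03 -2.000e-03 -1.336e+00]
-1 [2.000e-03 1.000e-03 1.806e+00]
```

Call:
jog_arm(
  steps=[
    {"dx": 30, "dy": -50, "az": -0.0955},
    {"dx": 30, "dy": -50, "az": -0.0955},
    {"dx": 30, "dy": -50, "az": -0.0955},
    {"dx": 30, "dy": -50, "az": -0.0955},
    {"dx": 30, "dy": -50, "az": -0.0955},
    {"dx": 30, "dy": -50, "az": -0.0955},
    {"dx": 30, "dy": -50, "az": -0.0955},
    {"dx": 30, "dy": -50, "az": -0.0955},
    {"dx": 30, "dy": -50, "az": -0.0955},
    {"dx": 30, "dy": -50, "az": -0.0955},
  ],
  grip=40,
  force=20,
)

```text
validation failed for argument at $.st...
```

Call:
jog_arm(
  steps=[
    {"dx": 14, "dy": -54, "dz": -6, "az": -0.0955},
    {"dx": 14, "dy": -54, "dz": -6, "az": -0.0955},
    {"dx": 13, "dy": -54, "dz": -6, "az": -0.0955},
    {"dx": 13, "dy": -54, "dz": -6, "az": -0.0955},
    {},
  ],
)

```text
validation failed for argument at $.st...
```

```bash
python3 - <<'E' 2>&1
from h import *
s=env.state();print(s['time'],s['tool_pos'],s['joint_positions'].round(2),R.from_rotvec(s['eef_rot']).as_matrix().round(3))
p,d,X=shot('wrist'); save('w1',p,s=1.4); np.save('w1X.npy',X)
X=np.nan_to_num(X)
m=(X[...,2]>.003)&(X[...,2]<.014)&(abs(X[...,0]-.488)<.06)&(abs(X[...,1]+.162)<.11)&(d>0)
k,l,st,c=cv2.connectedComponentsWithStats(m.astype(np.uint8));P=X[l==1+np.argmax(st[1:,4])]
rc=cv2.minAreaRect((P[:,:2]*1000).astype(np.float32));print(len(P),rc,cv2.boxPoints(rc).round(1).tolist())
for lo in np.arange(-.26,-.06,.01):
    q=P[(P[:,1]>lo)&(P[:,1]<lo+.01)]
    if len(q): print(lo.round(3),len(q),q[:,0].min().round(4),q[:,0].max().round(4),((q[:,0].min()+q[:,0].max())/2).round(4),np.median(q[:,2]).round(4))
E
```

```text
0.1 [0.13348832 0.55863245 0.17402557] [ 1.13  0.16  1.6   0.    1.39 -0.21] [[-0.001  0.233  0.973]
 [-0.002  0.973 -0.233]
 [-1.    -0.002 -0.   ]]
Traceback (most recent call last):
ValueError: attempt to get argmax of an empty sequence
```

View pics/w1.png

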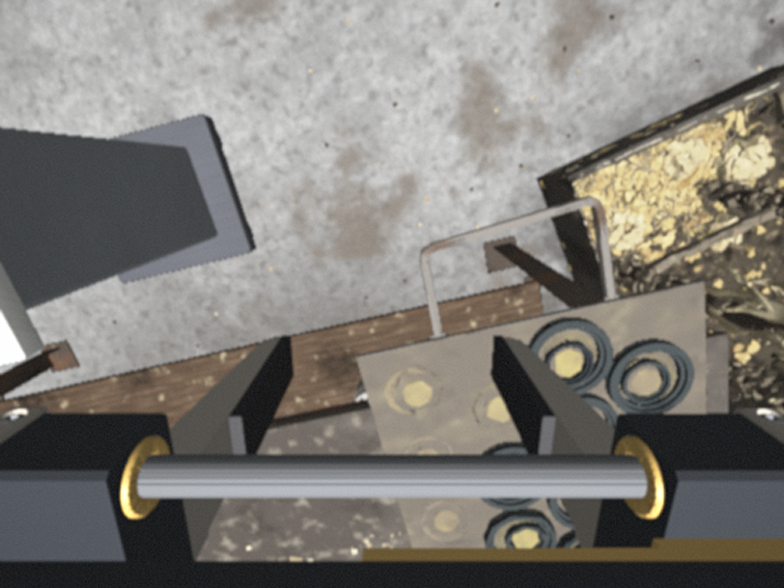

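The move was refused, so the arm hasn't moved: this picture only shows the start view over the ring board. I'll retry with all fields filled in.

Call:
jog_arm(
  steps=[
    {"dx": 30, "dy": -50, "dz": 0, "ax": 0, "ay": 0, "az": -0.1},
  ],
  grip=40,
  force=20,
)

```text
time: 0.28
tool_pos: [0.163, 0.5098, 0.1741]
eef_rot: [0.261, 1.555, -0.262]
force: [1.0, -0.4, -0.1]
width: 0.0841
```

Call:
jog_arm(
  steps=[
    {"dx": 30, "dy": -50, "dz": 0, "ax": 0, "ay": 0, "az": -0.1},
    {"dx": 30, "dy": -50, "dz": 0, "ax": 0, "ay": 0, "az": -0.1},
    {"dx": 30, "dy": -50, "dz": 0, "ax": 0, "ay": 0, "az": -0.1},
    {"dx": 30, "dy": -50, "dz": 0, "ax": 0, "ay": 0, "az": -0.1},
    {"dx": 30, "dy": -50, "dz": 0, "ax": 0, "ay": 0, "az": -0.1},
    {"dx": 30, "dy": -50, "dz": 0, "ax": 0, "ay": 0, "az": -0.1},
    {"dx": 30, "dy": -50, "dz": 0, "ax": 0, "ay": 0, "az": -0.1},
    {"dx": 30, "dy": -50, "dz": 0, "ax": 0, "ay": 0, "az": -0.1},
    {"dx": 30, "dy": -50, "dz": 0, "ax": 0, "ay": 0, "az": -0.1},
    {"dx": 30, "dy": -50, "dz": 0, "ax": 0, "ay": 0, "az": -0.1},
  ],
)

```text
time: 1.52
tool_pos: [0.4644, 0.0074, 0.1748]
eef_rot: [1.037, 1.31, -1.036]
force: [0.3, -0.2, 1.1]
width: 0.0398
```

Call:
jog_arm(
  steps=[
    {"dx": 6, "dy": -42, "dz": -6, "ax": 0, "ay": 0, "az": -0.06},
    {"dx": 6, "dy": -43, "dz": -6, "ax": 0, "ay": 0, "az": -0.06},
    {"dx": 6, "dy": -43, "dz": -6, "ax": 0, "ay": 0, "az": -0.06},
    {"dx": 6, "dy": -43, "dz": -6, "ax": 0, "ay": 0, "az": -0.06},
    {"dx": 0, "dy": 0, "dz": 0, "ax": 0, "ay": 0, "az": 0},
  ],
)

```text
time: 2.15
tool_pos: [0.4873, -0.1638, 0.15]
eef_rot: [1.215, 1.207, -1.216]
force: [0.1, 0.4, -0.5]
width: 0.0401
```

```bash
python3 - <<'E' 2>&1
from h import *
s=env.state();print(s['time'],s['tool_pos'],s['joint_positions'].round(2),R.from_rotvec(s['eef_rot']).as_matrix().round(3))
p,d,X=shot('wrist'); save('w2',p,s=1.4); np.save('w1X.npy',X)
X=np.nan_to_num(X)
m=(X[...,2]>.003)&(X[...,2]<.014)&(abs(X[...,0]-.488)<.06)&(abs(X[...,1]+.162)<.11)&(d>0)
k,l,st,c=cv2.connectedComponentsWithStats(m.astype(np.uint8));P=X[l==1+np.argmax(st[1:,4])]
rc=cv2.minAreaRect((P[:,:2]*1000).astype(np.float32));print(len(P),rc,cv2.boxPoints(rc).round(1).tolist())
for lo in np.arange(-.26,-.06,.01):
    q=P[(P[:,1]>lo)&(P[:,1]<lo+.01)]
    if len(q): print(lo.round(3),len(q),q[:,0].min().round(4),q[:,0].max().round(4),((q[:,0].min()+q[:,0].max())/2).round(4),np.median(q[:,2]).round(4))
E
```

```text
2.15 [ 0.48726344 -0.16382374  0.15003606] [-0.56  0.02  1.79 -0.    1.33 -0.55] [[-0.001  1.    -0.008]
 [ 0.    -0.008 -1.   ]
 [-1.    -0.001 -0.   ]]
1853 ((488.29571533203125, -163.47415161132812), (188.27810668945312, 31.74772071838379), 87.99617767333984) [[469.1000061035156, -257.0], [500.8999938964844, -258.1000061035156], [507.5, -69.9000015258789], [475.70001220703125, -68.80000305175781]]
-0.26 71 0.4724 0.4963 0.4844 0.0083
-0.25 89 0.4698 0.499 0.4844 0.0081
-0.24 118 0.4698 0.4991 0.4845 0.0081
-0.23 84 0.4753 0.4937 0.4845 0.0063
-0.22 64 0.4794 0.4912 0.4853 0.0057
-0.21 71 0.4809 0.4913 0.4861 0.0059
-0.2 65 0.481 0.4926 0.4868 0.0059
-0.19 79 0.4811 0.4926 0.4869 0.0056
-0.18 70 0.4812 0.4927 0.4869 0.0057
-0.17 71 0.4826 0.4927 0.4877 0.0059
-0.16 79 0.4827 0.494 0.4884 0.0057
-0.15 80 0.4828 0.494 0.4884 0.0056
-0.14 80 0.483 0.494 0.4885 0.0057
-0.13 89 0.4831 0.4953 0.4892 0.0055
-0.12 88 0.4833 0.4965 0.4899 0.0056
-0.11 146 0.4787 0.5024 0.4905 0.0058
-0.1 213 0.4752 0.506 0.4906 0.0058
-0.09 174 0.4753 0.507 0.4911 0.0057
-0.08 119 0.4755 0.507 0.4912 0.0055
-0.07 3 0.4826 0.5 0.4913 0.0057
```

View pics/w2.png

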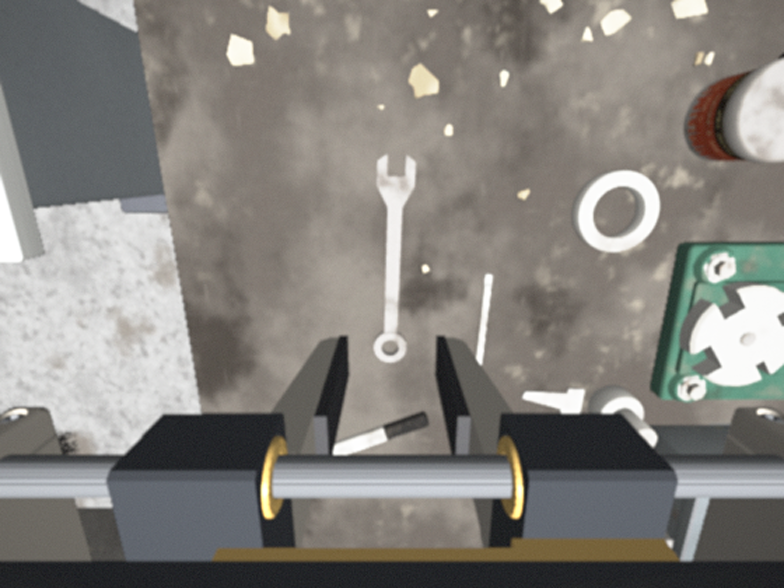

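The spanner runs vertically in the view, from its jaw at (396,165) to its ring at (390,347). It measures (0.488, -0.1635) with yaw 88°, which matches the tray's yaw. The screwdriver tip at (488,275) is clear of the fingers, so I'll descend and grip.

Call:
jog_arm(
  steps=[
    {"dx": 1, "dy": 0, "dz": -50, "ax": 0, "ay": 0, "az": -0.027},
    {"dx": 0, "dy": 0, "dz": -50, "ax": 0, "ay": 0, "az": 0},
    {"dx": 0, "dy": 0, "dz": -35, "ax": 0, "ay": 0, "az": 0},
    {"dx": 0, "dy": 0, "dz": -10, "ax": 0, "ay": 0, "az": 0},
    {"dx": 0, "dy": 0, "dz": -3, "ax": 0, "ay": 0, "az": 0},
    {"dx": 0, "dy": 0, "dz": 0, "ax": 0, "ay": 0, "az": 0},
  ],
)

```text
time: 2.95
tool_pos: [0.4901, -0.1622, 0.0045]
eef_rot: [1.232, 1.192, -1.23]
force: [0.1, -0.1, -0.6]
width: 0.0398
```

Call:
jog_arm(
  steps=[
    {"dx": 0, "dy": 0, "dz": 0, "ax": 0, "ay": 0, "az": 0},
    {"dx": 0, "dy": 0, "dz": 0, "ax": 0, "ay": 0, "az": 0},
    {"dx": 0, "dy": 0, "dz": 0, "ax": 0, "ay": 0, "az": 0},
    {"dx": 0, "dy": 0, "dz": 0, "ax": 0, "ay": 0, "az": 0},
  ],
  grip=0,
  force=40,
)

```text
time: 3.45
tool_pos: [0.4888, -0.1619, 0.003]
eef_rot: [1.232, 1.194, -1.232]
force: [0.2, -0.1, 0.6]
width: 0.002
```

The fingers closed to 2 mm, so they may have missed the shank. I'll look.

```bash
python3 - <<'E' 2>&1
from h import *
s=env.state();print(s['time'],s['tool_pos'],s['width'],s['force'],s['joint_torque'])
p,d,X=shot('side'); save('s2',p,(290,190,370,260),8)
X=np.nan_to_num(X)
m=(X[...,2]>.003)&(X[...,2]<.012)&(abs(X[...,0]-.488)<.05)&(abs(X[...,1]+.162)<.11)
P=X[m]
for lo in np.arange(-.26,-.06,.02):
    q=P[(P[:,1]>lo)&(P[:,1]<lo+.02)]
    if len(q): print(lo.round(3),len(q),q[:,0].min().round(4),q[:,0].max().round(4),np.median(q[:,2]).round(4))
E
```

```text
3.45 [ 0.48881315 -0.16186654  0.00299208] 0.002044205218284809 [ 0.23780013 -0.07960374  0.61226878] [ 3.63927633e-03 -3.54754472e+01 -2.69514853e+01  5.04561199e-02
  4.94958996e-02  2.21113651e-04]
-0.26 8 0.4725 0.4815 0.0086
-0.24 23 0.4718 0.5189 0.0067
-0.22 19 0.4769 0.513 0.0063
-0.2 18 0.4817 0.4941 0.0066
-0.18 20 0.4487 0.5205 0.0057
-0.16 18 0.4832 0.4955 0.0069
-0.14 20 0.4836 0.496 0.0069
-0.12 29 0.4789 0.5036 0.0064
-0.1 50 0.4743 0.5221 0.0063
-0.08 22 0.4464 0.5071 0.0062
```

View pics/s2.png

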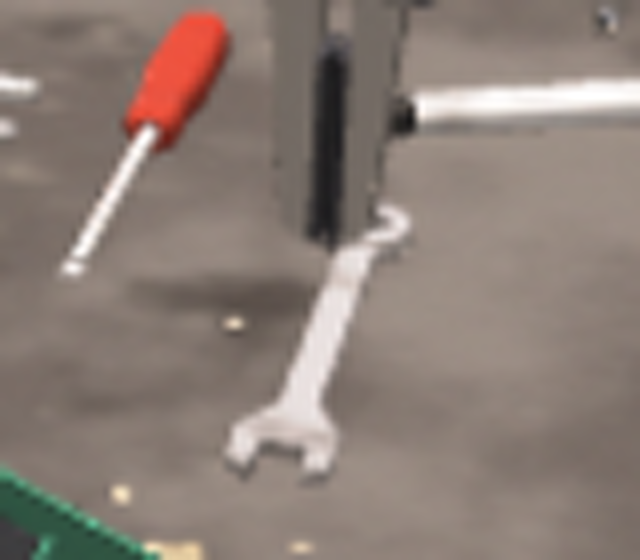

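```bash
python3 - <<'E' 2>&1
from h import *
f,cx,cy,T=cam('side');Ti=np.linalg.inv(T)
for w in [(.4888,-.162,.003),(.4888,-.162,.023),(.4888,-.172,.003),(.4888,-.2,.003),(.4888,-.162,.04)]:
    c=Ti@np.r_[w,1]; print(w,((c[0]/c[2]*f+cx-290)*8).round(),((c[1]/c[2]*f+cy-190)*8).round())
p,d,X=shot('side')
for u,v in ((330,215),(332,218),(326,217),(335,217),(332,205),(333,222)): print(u,v,p[v,u],X[v,u].round(4))
E
```

```text
(0.4888, -0.162, 0.003) 320.0 339.0
(0.4888, -0.162, 0.023) 324.0 283.0
(0.4888, -0.172, 0.003) 324.0 325.0
(0.4888, -0.2, 0.003) 335.0 287.0
(0.4888, -0.162, 0.04) 326.0 234.0
330 215 [37 35 36] [ 0.4902 -0.1501  0.0573]
332 218 [106  98  92] [ 0.4847 -0.1491  0.0501]
326 217 [115 106  99] [ 0.4999 -0.1506  0.0504]
335 217 [112 104  97] [ 0.4773 -0.1478  0.0543]
332 205 [54 50 51] [ 0.4866 -0.1495  0.0852]
333 222 [228 221 219] [ 0.4878 -0.2138  0.0079]
```

```bash
python3 - <<'E' 2>&1
from h import *
X=np.load('w1X.npy')
for u,v in ((244,246),(242,250),(238,255),(316,246),(320,250),(325,255)): print(u,v,X[v,u].round(4))
s=env.state();print(s['time'],s['width'],s['tool_pos'])
p,d,X=shot('wrist');save('w3',p,s=1.4)
X=np.nan_to_num(X);m=(abs(X[...,0]-.489)<.05)&(abs(X[...,1]+.16)<.03)&(X[...,2]>.015)&(X[...,2]<.12)
print(m.sum(), np.percentile(X[m][:,2],[0,1,5,50]) if m.any() else '', [X[m][:,i].min() for i in (0,1)],[X[m][:,i].max() for i in (0,1)])
E
```

```text
244 246 [ 0.4664 -0.1525  0.2004]
242 250 [ 0.4659 -0.1524  0.2063]
238 255 [ 0.4646 -0.1523  0.213 ]
316 246 [ 0.5093 -0.1527  0.2007]
320 250 [ 0.5111 -0.1532  0.2052]
325 255 [ 0.5131 -0.1533  0.2116]
3.55 0.0004097189098580252 [ 0.48874499 -0.16178402  0.00289007]
4004 [0.04075595 0.04355424 0.05004145 0.08966569] [np.float64(0.4716472423147058), np.float64(-0.17207035253423741)] [np.float64(0.5069495045269699), np.float64(-0.14856876117027862)]
```

View pics/w3.png

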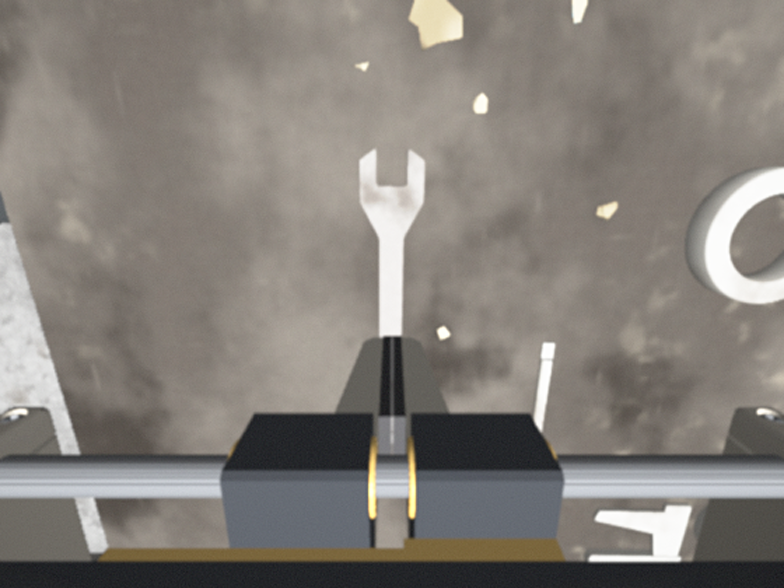

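Both cameras put the real fingertips at about z = 0.041 m, while the reported TCP is 0.003. The tips therefore end about 38 mm short of the reported TCP, contrary to the interface text. That explains the empty close above the shank at (392,337). I'll use tip = TCP − 38 mm along the tool axis, and confirm it by feel.

Call:
jog_arm(
  steps=[
    {"dx": 0, "dy": 0, "dz": 0, "ax": 0, "ay": 0, "az": 0},
    {"dx": 0, "dy": 0, "dz": 0, "ax": 0, "ay": 0, "az": 0},
    {"dx": 0, "dy": 0, "dz": 0, "ax": 0, "ay": 0, "az": 0},
    {"dx": 0, "dy": 0, "dz": -15, "ax": 0, "ay": 0, "az": 0},
    {"dx": 0, "dy": 0, "dz": -13, "ax": 0, "ay": 0, "az": 0},
    {"dx": 0, "dy": 0, "dz": -6, "ax": 0, "ay": 0, "az": 0},
    {"dx": 0, "dy": 0, "dz": -3, "ax": 0, "ay": 0, "az": 0},
    {"dx": 0, "dy": 0, "dz": 0, "ax": 0, "ay": 0, "az": 0},
  ],
  grip=40,
)

```text
time: 4.6
tool_pos: [0.4888, -0.1618, -0.0342]
eef_rot: [1.232, 1.195, -1.232]
force: [0.7, 0.7, -0.6]
width: 0.04
```

Call:
jog_arm(
  steps=[
    {"dx": 0, "dy": 0, "dz": 0, "ax": 0, "ay": 0, "az": 0},
    {"dx": 0, "dy": 0, "dz": 0, "ax": 0, "ay": 0, "az": 0},
    {"dx": 0, "dy": 0, "dz": 0, "ax": 0, "ay": 0, "az": 0},
    {"dx": 0, "dy": 0, "dz": 0, "ax": 0, "ay": 0, "az": 0},
    {"dx": 0, "dy": 0, "dz": 0, "ax": 0, "ay": 0, "az": 0},
  ],
  grip=0,
  force=40,
)

```text
time: 5.22
tool_pos: [0.4898, -0.1624, -0.0328]
eef_rot: [1.232, 1.192, -1.231]
force: [-0.9, 0.3, 6.5]
width: 0.0002
```

It squeezed up and off the shank's top edge, so the tips are still slightly high. I'll open and feel for the bench.

Call:
jog_arm(
  steps=[
    {"dx": 0, "dy": 0, "dz": 6, "ax": 0, "ay": 0, "az": 0},
    {"dx": 0, "dy": 0, "dz": 0, "ax": 0, "ay": 0, "az": 0},
    {"dx": 0, "dy": 0, "dz": 0, "ax": 0, "ay": 0, "az": 0},
    {"dx": 0, "dy": 0, "dz": -8, "ax": 0, "ay": 0, "az": 0},
    {"dx": 0, "dy": 0, "dz": 0, "ax": 0, "ay": 0, "az": 0},
  ],
  grip=40,
)

```text
time: 5.85
tool_pos: [0.4878, -0.1612, -0.0373]
eef_rot: [1.232, 1.197, -1.233]
force: [-1.2, -0.6, 0.7]
width: 0.0398
```

Call:
jog_arm(
  steps=[
    {"dx": 0, "dy": 0, "dz": -1, "ax": 0, "ay": 0, "az": 0},
    {"dx": 0, "dy": 0, "dz": 0, "ax": 0, "ay": 0, "az": 0},
  ],
)

```text
time: 6.1
tool_pos: [0.4887, -0.1618, -0.0372]
eef_rot: [1.232, 1.195, -1.232]
force: [0.2, 0.0, 0.2]
width: 0.0401
```

Call:
jog_arm(
  steps=[
    {"dx": 0, "dy": 0, "dz": -1, "ax": 0, "ay": 0, "az": 0},
    {"dx": 0, "dy": 0, "dz": 0, "ax": 0, "ay": 0, "az": 0},
  ],
)

```text
time: 6.35
tool_pos: [0.4888, -0.1618, -0.0381]
eef_rot: [1.232, 1.194, -1.232]
force: [-0.5, -0.7, -0.2]
width: 0.04
```

Call:
jog_arm(
  steps=[
    {"dx": 0, "dy": 0, "dz": -1, "ax": 0, "ay": 0, "az": 0},
    {"dx": 0, "dy": 0, "dz": 0, "ax": 0, "ay": 0, "az": 0},
  ],
)

```text
time: 6.6
tool_pos: [0.4887, -0.1618, -0.0392]
eef_rot: [1.232, 1.195, -1.232]
force: [1.1, -0.2, 0.3]
width: 0.0401
```

Call:
jog_arm(
  steps=[
    {"dx": 0, "dy": 0, "dz": -1, "ax": 0, "ay": 0, "az": 0},
    {"dx": 0, "dy": 0, "dz": 0, "ax": 0, "ay": 0, "az": 0},
  ],
)

```text
time: 6.85
tool_pos: [0.4888, -0.1618, -0.0394]
eef_rot: [1.232, 1.195, -1.232]
force: [-2.6, 1.1, 7.1]
width: 0.0401
```

The bench contact is at a TCP z of −39.3 mm, so that is the tip offset. I'll back off 1 mm and grip.

Call:
jog_arm(
  steps=[
    {"dx": 0, "dy": 0, "dz": 1.5, "ax": 0, "ay": 0, "az": 0},
    {"dx": 0, "dy": 0, "dz": 0, "ax": 0, "ay": 0, "az": 0},
    {"dx": 0, "dy": 0, "dz": 0, "ax": 0, "ay": 0, "az": 0},
    {"dx": 0, "dy": 0, "dz": 0, "ax": 0, "ay": 0, "az": 0},
    {"dx": 0, "dy": 0, "dz": 0, "ax": 0, "ay": 0, "az": 0},
  ],
  grip=0,
  force=40,
)

```text
time: 7.48
tool_pos: [0.4887, -0.1617, -0.0388]
eef_rot: [1.232, 1.195, -1.232]
force: [0.5, -0.1, -1.3]
width: 0.0118
```

Gripped, with an opening of 11.8 mm. Now I'll lift, carry it over and tilt it square to the slope.

Call:
jog_arm(
  steps=[
    {"dx": 0, "dy": 0, "dz": 20, "ax": 0, "ay": 0, "az": 0},
    {"dx": 0, "dy": 0, "dz": 40, "ax": 0, "ay": 0, "az": 0},
    {"dx": 0, "dy": 0, "dz": 50, "ax": 0, "ay": 0, "az": 0},
    {"dx": 0, "dy": 0, "dz": 50, "ax": 0, "ay": 0, "az": 0},
    {"dx": 5, "dy": 25, "dz": 29, "ax": 0, "ay": 0, "az": 0},
    {"dx": 5, "dy": 40, "dz": 0, "ax": 0, "ay": 0, "az": 0},
    {"dx": 5, "dy": 45, "dz": 0, "ax": 0, "ay": 0, "az": 0},
    {"dx": 5, "dy": 45, "dz": 0, "ax": 0, "ay": 0, "az": 0},
    {"dx": 5, "dy": 45, "dz": 0, "ax": 0, "ay": 0, "az": 0},
    {"dx": 5, "dy": 45, "dz": 0, "ax": 0, "ay": 0, "az": 0},
  ],
)

```text
time: 8.72
tool_pos: [0.5185, 0.0847, 0.1501]
eef_rot: [1.232, 1.195, -1.232]
force: [0.9, 0.4, -1.7]
width: 0.0115
```

Call:
jog_arm(
  steps=[
    {"dx": 5, "dy": 30, "dz": 0, "ax": -0.004, "ay": -0.109, "az": 0},
    {"dx": 5, "dy": 25, "dz": 0, "ax": -0.004, "ay": -0.109, "az": 0},
    {"dx": 5, "dy": 16, "dz": 0, "ax": -0.004, "ay": -0.109, "az": 0},
    {"dx": 3, "dy": 10, "dz": 0, "ax": -0.004, "ay": -0.109, "az": 0},
    {"dx": 0, "dy": 0, "dz": 0, "ax": 0, "ay": 0, "az": 0},
    {"dx": 0, "dy": 0, "dz": 0, "ax": 0, "ay": 0, "az": 0},
  ],
)

```text
time: 9.48
tool_pos: [0.5373, 0.1639, 0.1509]
eef_rot: [1.4, 0.861, -0.908]
force: [-0.6, 0.4, -1.0]
width: 0.0113
```

```bash
cat > m.py <<'E'
from h import *
def run(tag):
    s=env.state();print(s['time'],s['tool_pos'].round(4),s['width'].round(4),s['joint_positions'].round(2));Rm=R.from_rotvec(s['eef_rot']).as_matrix();print(Rm.round(4))
    p,d,X=shot('wrist');save(tag,p,s=1.4);np.save(tag+'X.npy',X);np.save(tag+'P.npy',p);X=np.nan_to_num(X)
    Y=(X-s['tool_pos'])@Rm   # tool frame
    m=(Y[...,0]>-.055)&(Y[...,0]<-.03)&(abs(Y[...,1])<.02)&(abs(Y[...,2])<.11)&(d>0)
    for lo in np.arange(-.11,.105,.01):
        q=Y[m&(Y[...,2]>lo)&(Y[...,2]<lo+.01)]
        if len(q)>3: print(lo.round(3),len(q),'y',q[:,1].min().round(4),q[:,1].max().round(4),'x',np.median(q[:,0]).round(4),'z',q[:,2].min().round(4),q[:,2].max().round(4))
    pi=p.astype(int);r,g,b=pi[...,0],pi[...,1],pi[...,2]
    m=(r>150)&(g>150)&(b<r-60)&(np.linalg.norm(X-[.58,.163,.059],axis=-1)<.12)
    P=X[cv2.erode(m.astype(np.uint8),np.ones((3,3)))>0]
    if len(P)>50:
        c=P.mean(0);v=np.linalg.svd(P-c,full_matrices=False)[2];n=v[2]*np.sign(v[2,2]);ey=v[0]*np.sign(v[0,1]);ex=np.cross(ey,n)
        print('yellow',len(P),c.round(4),'n',n.round(4),'ey',ey.round(4))
        P=X[m];q=P-c;
        print('x',np.percentile(q@ex,[0,.5,99.5,100]).round(4),'y',np.percentile(q@ey,[0,.5,99.5,100]).round(4))
E
python3 -c "from m import *;run('w4')"
```

```text
Traceback (most recent call last):
  File "m.py", line 3, in run
    s=env.state();print(s['time'],s['tool_pos'].round(4),s['width'].round(4),s['joint_positions'].round(2));Rm=R.from_rotvec(s['eef_rot']).as_matrix();print(Rm.round(4))
                                                         ^^^^^^^^^^^^^^^^
AttributeError: 'float' object has no attribute 'round'
```

```bash
sed -i "s/s\['width'\].round(4)/s['width']/" m.py; python3 -c "from m import *;run('w4')"
```

```text
9.475 [0.5373 0.1639 0.1509] 0.011295315692100388 [ 0.13 -0.21  2.07 -0.09  0.85  0.2 ]
[[ 0.4216  0.9062 -0.0319]
 [-0.0157 -0.0278 -0.9995]
 [-0.9066  0.4219  0.0025]]
-0.1 50 y -0.0111 0.0109 x -0.0444 z -0.0926 -0.0903
-0.09 583 y -0.0158 0.0161 x -0.0445 z -0.09 -0.08
-0.08 821 y -0.016 0.0158 x -0.0445 z -0.0795 -0.0703
-0.07 925 y -0.0156 0.0159 x -0.0446 z -0.07 -0.06
-0.06 567 y -0.0119 0.0115 x -0.0446 z -0.06 -0.05
-0.05 351 y -0.0063 0.0061 x -0.0445 z -0.0499 -0.04
-0.04 328 y -0.0058 0.0061 x -0.0446 z -0.0399 -0.03
-0.03 310 y -0.0059 0.0057 x -0.0445 z -0.03 -0.02
-0.02 686 y -0.0192 0.019 x -0.045 z -0.02 -0.01
-0.01 333 y -0.019 0.0188 x -0.0446 z -0.01 -0.0001
-0.0 282 y -0.006 0.0057 x -0.0446 z 0.0 0.0099
0.01 257 y -0.0063 0.0054 x -0.0445 z 0.01 0.02
0.02 245 y -0.0057 0.0055 x -0.0446 z 0.02 0.03
0.03 232 y -0.0058 0.0056 x -0.0445 z 0.03 0.04
0.04 187 y -0.0059 0.0057 x -0.0445 z 0.0402 0.0491
0.07 231 y -0.0156 0.015 x -0.047 z 0.0715 0.0799
0.08 484 y -0.0153 0.0151 x -0.0465 z 0.0801 0.09
0.09 130 y -0.0111 0.0109 x -0.0469 z 0.09 0.0956
yellow 2541 [0.58   0.1842 0.0576] n [-0.4238  0.0165  0.9056] ey [0.0621 0.998  0.0109]
x [-0.0383 -0.0377  0.0388  0.0394] y [-0.0503 -0.0486  0.0772  0.0777]
```

View pics/w4.png

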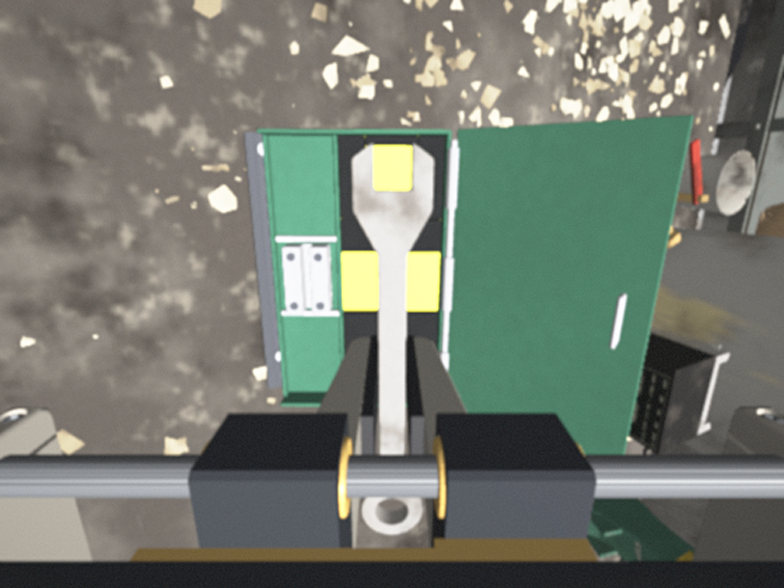

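Run:
```python
from h import *
X=np.nan_to_num(np.load('w4X.npy'));p=np.load('w4P.npy').astype(int);r,g,b=p[...,0],p[...,1],p[...,2]
O=np.array([.5795,.163,.0588]);t=np.radians(25)
yl=(r>140)&(g>140)&(b<r-60)&(np.linalg.norm(X-O,axis=-1)<.12)
gr=(g>r*1.25)&(g>b*1.1)&(np.linalg.norm(X-O,axis=-1)<.2)
for yaw in (-1.6,-2.1,-2.6):
    a=np.radians(yaw);ey=np.array([-np.sin(a),np.cos(a),0]);h=np.array([np.cos(a),np.sin(a),0]);ex=h*np.cos(t)+np.array([0,0,np.sin(t)]);n=np.cross(ex,ey)
    Q=np.stack([(X-O)@ex,(X-O)@ey,(X-O)@n],-1)*1000
    N=Q[yl&(abs(Q[...,1])<30)]
    L=N[N[:,0]<-10];Rr=N[N[:,0]>10]
    print(yaw,'zmed',np.median(N[:,2]).round(2),'L ymax',np.percentile(L[:,1],[95,98,100]).round(1),'R',np.percentile(Rr[:,1],[95,98,100]).round(1))
    for lo in (-25,-15,-5,5,12): 
        q=N[(N[:,1]>lo)&(N[:,1]<lo+7)]; 
        if len(q): print('   ',lo,q[:,0].min().round(1),q[:,0].max().round(1))
    # green top of walls: left end wall
    G=Q[gr&(Q[...,2]>15)&(Q[...,2]<22)&(Q[...,0]<38)]
    for lo in (-85,-60,-30,0):
        q=G[(G[:,0]>lo)&(G[:,0]<lo+25)]
        if len(q)>5: print('   wall x',lo,'y',np.percentile(q[q[:,1]>80][:,1],[1,99]).round(1) if (q[:,1]>80).any() else '',np.percentile(q[q[:,1]<-80][:,1],[1,99]).round(1) if (q[:,1]<-80).any() else '')
```

```text
-1.6 zmed -0.89 L ymax [18.7 22.1 22.6] R [18.6 21.6 22.6]
    -25 -39.1 37.2
    -15 -39.1 37.1
    -5 -39.0 37.1
    5 -39.0 37.4
    12 -38.9 37.4
   wall x -85 y [106. 108.] [-104.4 -101.2]
   wall x -60 y [106.  107.9] [-102.4 -101.8]
   wall x -30 y [105.9 107.8] 
   wall x 0 y [105.1 107.8] 
-2.1 zmed -0.9 L ymax [18.5 21.9 22.4] R [18.8 21.9 22.8]
    -25 -38.9 37.3
    -15 -39.0 37.1
    -5 -39.0 37.2
    5 -39.1 37.3
    12 -39.1 37.2
   wall x -85 y [105.4 107.3] [-105.1 -101.7]
   wall x -60 y [105.5 107.4] [-103.8 -102.3]
   wall x -30 y [105.5 107.7] 
   wall x 0 y [105.2 107.8] 
-2.6 zmed -0.91 L ymax [18.3 21.7 22.2] R [19.1 22.  23. ]
    -25 -38.7 37.5
    -15 -39.0 37.2
    -5 -39.2 37.2
    5 -39.1 37.2
    12 -39.2 37.2
   wall x -85 y [104.7 106.7] [-105.8 -102.3]
   wall x -60 y [105.  107.1] [-104.7 -102.8]
   wall x -30 y [105.  107.5] 
   wall x 0 y [105.1 107.9]
```

The jaw at (393,200) sits squarely over the pocket, with the notch's yellow patches at (360,280) and (423,280). The catch is at (307,280) and the lid is open on the right. The measured correction is small, so I'll go down along the slope normal.

Call:
jog_arm(
  steps=[
    {"dx": 11, "dy": 2.5, "dz": -26, "ax": 0, "ay": 0, "az": 0},
    {"dx": 12, "dy": -0.4, "dz": -26, "ax": 0, "ay": 0, "az": 0},
    {"dx": 12, "dy": -0.4, "dz": -26, "ax": 0, "ay": 0, "az": 0},
    {"dx": 12, "dy": -0.4, "dz": -27, "ax": 0, "ay": 0, "az": 0},
    {"dx": 0, "dy": 0, "dz": 0, "ax": 0, "ay": 0, "az": 0},
    {"dx": 0, "dy": 0, "dz": 0, "ax": 0, "ay": 0, "az": 0},
  ],
)

```text
time: 10.28
tool_pos: [0.5848, 0.1652, 0.0466]
eef_rot: [1.401, 0.86, -0.907]
force: [1.1, 0.1, -1.1]
width: 0.0119
```

```bash
python3 -c "
from h import *
s=env.state();print(s['time'],s['tool_pos'].round(4),s['force'].round(2))
tg=np.array([.5954,.1647,.0226]);d=tg-s['tool_pos'];a=np.radians(-1.9);t=np.radians(25)
ey=np.array([-np.sin(a),np.cos(a),0]);ex=np.array([np.cos(a)*np.cos(t),np.sin(a)*np.cos(t),np.sin(t)]);n=np.cross(ex,ey)
print('delta',d*1000,'in tray',(d@ex*1000).round(1),(d@ey*1000).round(1),(d@n*1000).round(1),n)"; python3 -c "from m import *;run('w5')"
```

```text
10.275 [0.5848 0.1652 0.0466] [ 1.13  0.09 -1.1 ]
delta [ 10.59685729  -0.52397032 -24.01049282] in tray -0.5 -0.2 -26.2 [-0.42238591  0.01401198  0.90630779]
10.275 [0.5848 0.1652 0.0466] 0.011942099771558553 [ 0.12  0.07  2.04 -0.11  0.6   0.23]
[[ 0.4233  0.9054 -0.0322]
 [-0.0156 -0.0282 -0.9995]
 [-0.9059  0.4235  0.0022]]
-0.11 377 y -0.0198 0.02 x -0.0311 z -0.1055 -0.1027
-0.1 49 y -0.0112 0.011 x -0.0439 z -0.0925 -0.0903
-0.09 584 y -0.0158 0.0161 x -0.0445 z -0.0899 -0.08
-0.08 828 y -0.016 0.0158 x -0.0445 z -0.0796 -0.0703
-0.07 924 y -0.0156 0.0159 x -0.0445 z -0.07 -0.06
-0.06 565 y -0.0119 0.0115 x -0.0446 z -0.06 -0.05
-0.05 358 y -0.0063 0.0061 x -0.0445 z -0.05 -0.04
-0.04 324 y -0.0058 0.0061 x -0.0445 z -0.04 -0.03
-0.03 310 y -0.0059 0.0057 x -0.0445 z -0.0299 -0.02
-0.02 683 y -0.0186 0.019 x -0.045 z -0.02 -0.01
-0.01 329 y -0.0194 0.0189 x -0.0446 z -0.01 -0.0
-0.0 283 y -0.0059 0.0057 x -0.0447 z 0.0001 0.01
0.01 253 y -0.0063 0.0054 x -0.0445 z 0.01 0.02
0.02 239 y -0.0063 0.0055 x -0.0444 z 0.02 0.0298
0.03 236 y -0.0058 0.0056 x -0.0445 z 0.03 0.0399
0.04 192 y -0.0059 0.0057 x -0.0445 z 0.04 0.0486
0.07 234 y -0.0154 0.0145 x -0.0469 z 0.0716 0.08
0.08 495 y -0.0154 0.0152 x -0.0464 z 0.0801 0.09
0.09 120 y -0.0105 0.011 x -0.0469 z 0.0901 0.0957
0.1 52 y -0.0192 0.0189 x -0.0312 z 0.1042 0.1073
yellow 4437 [0.5798 0.1914 0.0578] n [-0.422   0.0119  0.9065] ey [0.0411 0.9991 0.006 ]
x [-0.038  -0.0376  0.0385  0.0389] y [-0.1004 -0.0956  0.0698  0.0703]
```

View pics/w5.png

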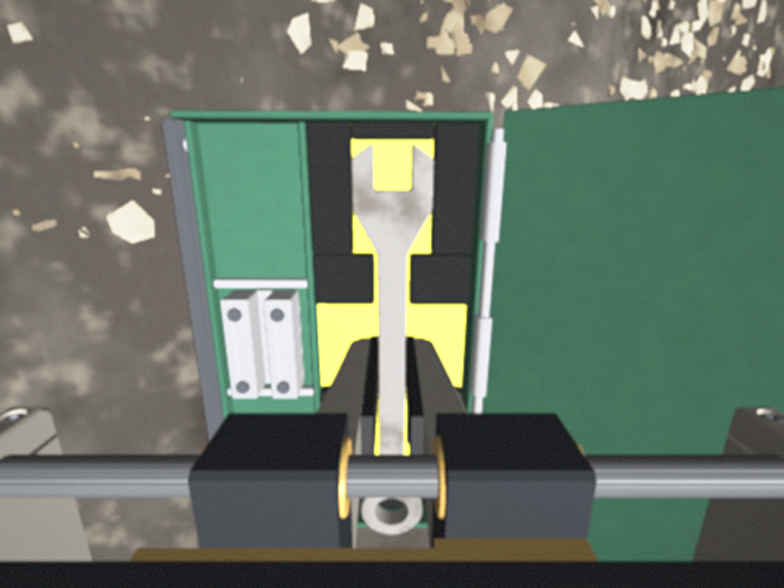

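Jaw and pocket are centred: pocket edges at columns 352 and 433, jaw at 355 to 430. I'll lower it the last 26 mm in steps. The same view also lets me estimate the catch gap, with rim at (240,345) and stop at (283,345).

Call:
jog_arm(
  steps=[
    {"dx": 4.2, "dy": 0, "dz": -9.1, "ax": 0, "ay": 0, "az": 0},
    {"dx": 3.4, "dy": -0.2, "dz": -7.3, "ax": 0, "ay": 0, "az": 0},
    {"dx": 1.7, "dy": 0, "dz": -3.6, "ax": 0, "ay": 0, "az": 0},
    {"dx": 0.8, "dy": 0, "dz": -1.8, "ax": 0, "ay": 0, "az": 0},
    {"dx": 0, "dy": 0, "dz": 0, "ax": 0, "ay": 0, "az": 0},
  ],
)

```text
time: 10.95
tool_pos: [0.5938, 0.1653, 0.0235]
eef_rot: [1.4, 0.861, -0.907]
force: [-0.7, 1.2, -1.2]
width: 0.0117
```

Run:
```python
from h import *
X=np.nan_to_num(np.load('w5X.npy'));p=np.load('w5P.npy').astype(int)
O=np.array([.5791,.1638,.0576]);a=np.radians(-1.9);t=np.radians(25)
ey=np.array([-np.sin(a),np.cos(a),0]);ex=np.array([np.cos(a)*np.cos(t),np.sin(a)*np.cos(t),np.sin(t)]);n=np.cross(ex,ey)
Q=np.stack([(X-O)@ex,(X-O)@ey,(X-O)@n],-1)*1000
for v in (225,240,255,265):
    print(v,[tuple(Q[v,u].round(1)) for u in range(146,228,3)][:28])
C=Q[(abs(Q[...,1])<24)&(Q[...,0]<-40)&(Q[...,0]>-90)&(Q[...,2]>16.5)&(Q[...,2]<22)]
print(np.histogram(C[:,0],bins=np.arange(-84,-42,1)))
s=env.state();d=np.array([.5954,.1647,.0226])-s['tool_pos'];print(s['time'],s['force'],d@ex*1e3,d@ey*1e3,d@n*1e3)
```

```text
225 [(np.float64(-101.5), np.float64(8.0), np.float64(-10.8)), (np.float64(-98.8), np.float64(8.3), np.float64(-10.0)), (np.float64(-87.7), np.float64(15.3), np.float64(8.8)), (np.float64(-87.7), np.float64(13.6), np.float64(4.4)), (np.float64(-87.5), np.float64(12.1), np.float64(0.2)), (np.float64(-77.5), np.float64(18.7), np.float64(18.0)), (np.float64(-74.6), np.float64(19.5), np.float64(20.2)), (np.float64(-72.9), np.float64(19.4), np.float64(19.7)), (np.float64(-71.0), np.float64(19.3), np.float64(19.5)), (np.float64(-69.4), np.float64(19.0), np.float64(18.7)), (np.float64(-68.0), np.float64(18.4), np.float64(17.3)), (np.float64(-66.8), np.float64(17.6), np.float64(15.1)), (np.float64(-67.2), np.float64(15.2), np.float64(8.5)), (np.float64(-67.2), np.float64(13.0), np.float64(2.5)), (np.float64(-64.9), np.float64(13.1), np.float64(2.8)), (np.float64(-58.1), np.float64(18.4), np.float64(17.1)), (np.float64(-55.4), np.float64(19.3), np.float64(19.5)), (np.float64(-53.0), np.float64(19.9), np.float64(21.0)), (np.float64(-51.4), np.float64(19.5), np.float64(20.0)), (np.float64(-49.8
[... 5168 characters left out ...]
(0.9)), (np.float64(-39.4), np.float64(-14.7), np.float64(10.2)), (np.float64(-37.8), np.float64(-16.2), np.float64(7.3))]
(array([  0,   0,   0,   0,  50,  83, 105,  82,  96,  93,  98,  94, 100,
       104,  97,  92, 118,  43,   0,   0,   0,   0,   0,   0,  58,  85,
       105,  80,  94,  90, 102, 101,  92, 103,  95, 105,  98,  39,   0,
         0,   0]), array([-84, -83, -82, -81, -80, -79, -78, -77, -76, -75, -74, -73, -72,
       -71, -70, -69, -68, -67, -66, -65, -64, -63, -62, -61, -60, -59,
       -58, -57, -56, -55, -54, -53, -52, -51, -50, -49, -48, -47, -46,
       -45, -44, -43]))
10.95 [-0.65403836  1.24571457 -1.24620931] 1.0914734671787847 -0.573808767608682 -1.4544549003106788
```

The rim spans x −79.8 to −66.8 and the stop −59.8 to −46.7. The gap's centre is therefore about −63.2 in tray x, so the lid should need about 8.3 mm of slide. I'll seat the spanner now and release to 24 mm.

Call:
jog_arm(
  steps=[
    {"dx": 1.3, "dy": 0, "dz": -1.2, "ax": 0, "ay": 0, "az": 0},
    {"dx": 0, "dy": 0, "dz": 0, "ax": 0, "ay": 0, "az": 0},
  ],
)

```text
time: 11.2
tool_pos: [0.5953, 0.1654, 0.0227]
eef_rot: [1.4, 0.861, -0.907]
force: [-2.8, 0.4, 1.9]
width: 0.0117
```

Call:
jog_arm(
  steps=[
    {"dx": 0, "dy": 0, "dz": 0, "ax": 0, "ay": 0, "az": 0},
    {"dx": 0, "dy": 0, "dz": 0, "ax": 0, "ay": 0, "az": 0},
    {"dx": 0, "dy": 0, "dz": 0, "ax": 0, "ay": 0, "az": 0},
  ],
  grip=24,
)

```text
time: 11.58
tool_pos: [0.5954, 0.1653, 0.0226]
eef_rot: [1.4, 0.861, -0.907]
force: [0.1, 0.1, 0.0]
width: 0.0239
```

Call:
jog_arm(
  steps=[
    {"dx": -4.2, "dy": 0.1, "dz": 9.1, "ax": 0, "ay": 0, "az": 0},
    {"dx": -14, "dy": 0.5, "dz": 30, "ax": 0, "ay": 0, "az": 0},
    {"dx": -20, "dy": 0.6, "dz": 42, "ax": 0, "ay": 0, "az": 0},
    {"dx": -20, "dy": 0.6, "dz": 42, "ax": 0, "ay": 0, "az": 0},
    {"dx": 0, "dy": 0, "dz": 0, "ax": 0, "ay": 0, "az": 0},
  ],
)

```text
time: 12.2
tool_pos: [0.539, 0.1678, 0.1511]
eef_rot: [1.404, 0.855, -0.899]
force: [0.3, 0.1, 0.1]
width: 0.0245
```

```bash
cat > tr.py <<'E'
from h import *
O=np.array([.5791,.1638,.0576]);a=np.radians(-1.9);t=np.radians(25)
ey=np.array([-np.sin(a),np.cos(a),0]);ex=np.array([np.cos(a)*np.cos(t),np.sin(a)*np.cos(t),np.sin(t)]);n=np.cross(ex,ey)
TR=np.c_[ex,ey,n]
def w2t(X): return (np.asarray(X)-O)@TR*1000
def t2w(x,y,z): return O+TR@np.array([x,y,z])/1000
E
python3 - <<'E'
from tr import *
s=env.state();print(s['time'],s['tool_pos'],s['width'],w2t(s['tool_pos']))
p,d,X=shot('wrist');save('w6',p,s=1.4);Q=w2t(np.nan_to_num(X))
pi=p.astype(int);m=(abs(Q[...,0])<20)&(Q[...,2]>3)&(Q[...,2]<12)&(pi.min(-1)>95)&(pi.max(-1)-pi.min(-1)<40)
S=Q[m];
for lo in range(-100,100,20):
    q=S[(S[:,1]>=lo)&(S[:,1]<lo+20)]
    if len(q)>3: print(lo,len(q),'x',np.percentile(q[:,0],[1,99]).round(1),'z',np.median(q[:,2]).round(1),'y',q[:,1].min().round(1),q[:,1].max().round(1))
p,d,X=shot('scene');Q=w2t(np.nan_to_num(X));pi=p.astype(int)
g=(pi[...,1]>pi[...,0]*1.25)&(pi[...,1]>pi[...,2]*1.05)&(abs(Q[...,1])<100)&(Q[...,0]>50)&(Q[...,0]<170)&(Q[...,2]>25)&(Q[...,2]<130)
L=Q[g];k=np.polyfit(L[:,0],L[:,2],1);print('lid',len(L),'angle',np.pi-np.arctan(k[0]),'line z at x=43',np.polyval(k,43),'edge x,z',np.percentile(L[:,0],99),np.percentile(L[:,2],99))
E
```

```text
12.2 [0.53901839 0.16784374 0.15112278] 0.024465114611072116 [  3.09662313   2.71259977 101.74698686]
-100 171 x [-13.   12.6] z 8.5 y -96.8 -80.1
-80 205 x [-14.1  12.6] z 8.5 y -79.9 -60.1
-60 145 x [-4.8  4.4] z 6.1 y -59.9 -40.0
-40 151 x [-5.7  4.9] z 6.1 y -40.0 -20.3
-20 184 x [-5.7  5.4] z 6.0 y -19.8 -0.0
0 195 x [-5.5  5.4] z 6.1 y 0.0 20.0
20 206 x [-5.4  5.3] z 6.0 y 20.1 39.6
40 244 x [-8.3  8.3] z 5.9 y 40.3 59.2
60 489 x [-14.3  15.2] z 5.9 y 60.0 80.0
80 172 x [-15.2  15.2] z 5.9 y 80.0 92.5
lid 2694 angle 2.4872136969943086 line z at x=43 24.330551473747583 edge x,z 143.43619634225055 102.91685230424073
```

View pics/w6.png

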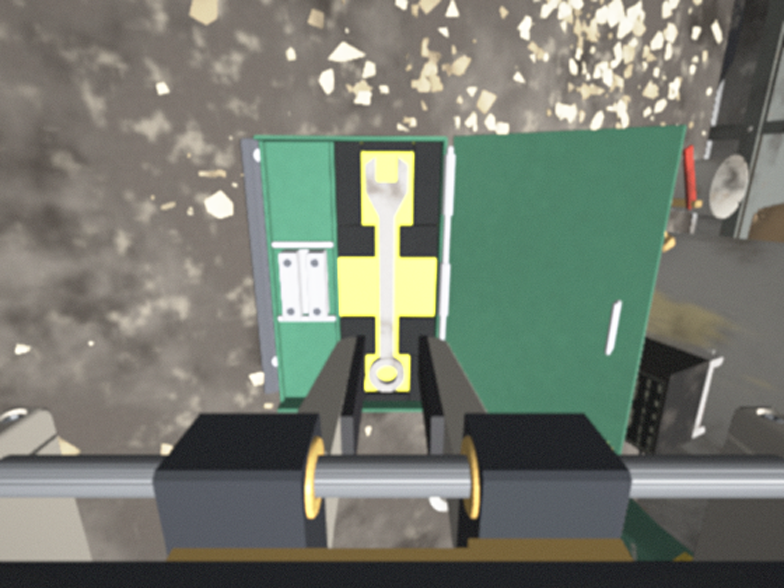

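The spanner lies centred in the pocket, with its jaw at (386,180), ring at (386,373) and top at z = 6 mm. The lid is at about 2.49 rad, with the control box behind its right part at (680,400). Before swinging the lid I'll check the free room behind it.

Run:
```python
from tr import *
for nme in ('scene','side'):
    X=np.load(nme+'X.npy').reshape(-1,3);X=X[~np.isnan(X).any(1)]
    P=X[(X[:,0]>.66)&(X[:,0]<1)&(X[:,1]>.0)&(X[:,1]<.32)&(X[:,2]>.12)]
    print(nme)
    for y in np.arange(0,.32,.04):
        for z0,z1 in ((.12,.17),(.17,.215),(.215,.3),(.3,.45)):
            q=P[(P[:,1]>=y)&(P[:,1]<y+.04)&(P[:,2]>=z0)&(P[:,2]<z1)]
            if len(q)>4: print(' y',y.round(2),'z',z0,'n',len(q),'x',np.percentile(q[:,0],[1,10,50]).round(3),'zmax',q[:,2].max().round(3))
for y in (-60,0,50): print('edge',t2w(43+130*.795,y,21+130*.607).round(4))
```

```text
scene
 y 0.0 z 0.12 n 304 x [0.732 0.74  0.796] zmax 0.17
 y 0.0 z 0.17 n 255 x [0.782 0.786 0.797] zmax 0.215
 y 0.0 z 0.215 n 934 x [0.782 0.789 0.825] zmax 0.282
 y 0.04 z 0.12 n 380 x [0.7   0.715 0.722] zmax 0.17
 y 0.04 z 0.17 n 535 x [0.661 0.713 0.741] zmax 0.215
 y 0.04 z 0.215 n 1033 x [0.771 0.774 0.829] zmax 0.3
 y 0.04 z 0.3 n 42 x [0.858 0.861 0.872] zmax 0.305
 y 0.08 z 0.12 n 58 x [0.698 0.705 0.717] zmax 0.17
 y 0.08 z 0.17 n 370 x [0.66  0.664 0.727] zmax 0.215
 y 0.08 z 0.215 n 772 x [0.77  0.774 0.82 ] zmax 0.3
 y 0.08 z 0.3 n 23 x [0.858 0.861 0.872] zmax 0.306
 y 0.12 z 0.12 n 5 x [0.795 0.795 0.799] zmax 0.169
 y 0.12 z 0.17 n 124 x [0.66  0.661 0.666] zmax 0.215
 y 0.12 z 0.215 n 552 x [0.781 0.79  0.841] zmax 0.283
 y 0.16 z 0.17 n 83 x [0.66  0.661 0.664] zmax 0.214
 y 0.16 z 0.215 n 127 x [0.818 0.832 0.861] zmax 0.274
 y 0.2 z 0.12 n 52 x [0.801 0.805 0.814] zmax 0.149
 y 0.2 z 0.17 n 90 x [0.66  0.661 0.664] zmax 0.213
 y 0.2 z 0.215 n 19 x [0.849 0.849 0.86 ] zmax 0.231
 y 0.24 z 0.12 n 21 x [0.794 0.797 0.801] zmax 0.145
 y 0.24 z 0.17 n 68 x [0.66  0.6
[... 481 characters left out ...]
0.865 0.874] zmax 0.304
 y 0.12 z 0.12 n 610 x [0.783 0.786 0.801] zmax 0.17
 y 0.12 z 0.17 n 613 x [0.661 0.666 0.797] zmax 0.215
 y 0.12 z 0.215 n 1411 x [0.782 0.788 0.814] zmax 0.28
 y 0.16 z 0.12 n 1138 x [0.817 0.827 0.865] zmax 0.17
 y 0.16 z 0.17 n 1092 x [0.661 0.814 0.852] zmax 0.215
 y 0.16 z 0.215 n 1774 x [0.813 0.823 0.865] zmax 0.275
 y 0.2 z 0.12 n 56 x [0.807 0.809 0.815] zmax 0.147
 y 0.2 z 0.17 n 139 x [0.66  0.661 0.665] zmax 0.214
 y 0.2 z 0.215 n 174 x [0.85  0.855 0.882] zmax 0.228
 y 0.24 z 0.12 n 33 x [0.796 0.798 0.802] zmax 0.143
 y 0.24 z 0.17 n 140 x [0.66  0.661 0.666] zmax 0.213
edge [0.6675 0.1008 0.21  ]
edge [0.6695 0.1608 0.21  ]
edge [0.6711 0.2108 0.21  ]
```

The area behind the lid at y ≈ 0.22 is clear back to x ≈ 0.80. I'll close the fingers, untilt, pass over the edge, and come down behind it, to the +y side of the handle.

Call:
jog_arm(
  steps=[
    {"dx": 0, "dy": 10, "dz": 40, "ax": 0, "ay": 0, "az": 0},
    {"dx": 0, "dy": 10, "dz": 45, "ax": 0, "ay": 0, "az": 0},
    {"dx": 33, "dy": 10, "dz": 0, "ax": 0.004, "ay": 0.109, "az": 0},
    {"dx": 33, "dy": 10, "dz": 0, "ax": 0.004, "ay": 0.109, "az": 0},
    {"dx": 33, "dy": 7, "dz": 0, "ax": 0.004, "ay": 0.109, "az": 0},
    {"dx": 33, "dy": 7, "dz": 0, "ax": 0.004, "ay": 0.109, "az": 0},
    {"dx": 31, "dy": 0, "dz": 0, "ax": 0, "ay": 0, "az": 0},
    {"dx": 0, "dy": 0, "dz": 0, "ax": 0, "ay": 0, "az": 0},
    {"dx": 0, "dy": 0, "dz": 0, "ax": 0, "ay": 0, "az": 0},
  ],
  grip=0,
  force=20,
)

```text
time: 13.42
tool_pos: [0.6989, 0.2211, 0.2293]
eef_rot: [1.231, 1.196, -1.234]
force: [0.2, -0.6, 0.2]
width: 0.0003
```

Call:
jog_arm(
  steps=[
    {"dx": 4, "dy": 0, "dz": -30, "ax": 0, "ay": 0, "az": 0},
    {"dx": 0, "dy": 0, "dz": -30, "ax": 0, "ay": 0, "az": 0},
    {"dx": 0, "dy": 0, "dz": -19, "ax": 0, "ay": 0, "az": 0},
    {"dx": 0, "dy": 0, "dz": 0, "ax": 0, "ay": 0, "az": 0},
  ],
)

```text
time: 13.92
tool_pos: [0.7022, 0.2211, 0.1501]
eef_rot: [1.23, 1.197, -1.234]
force: [-0.3, -1.2, -0.6]
width: 0.0005
```

Call:
jog_arm(
  steps=[
    {"dx": -12, "dy": 0, "dz": 0, "ax": 0, "ay": 0, "az": 0},
    {"dx": -12, "dy": 0, "dz": 1, "ax": 0, "ay": 0, "az": 0},
    {"dx": -12, "dy": 0, "dz": 2, "ax": 0, "ay": 0, "az": 0},
    {"dx": -12, "dy": 0, "dz": 2, "ax": 0, "ay": 0, "az": 0},
  ],
)

```text
time: 14.42
tool_pos: [0.6576, 0.2214, 0.16]
eef_rot: [1.236, 1.191, -1.227]
force: [0.6, -0.1, 2.9]
width: 0.0003
```

Call:
jog_arm(
  steps=[
    {"dx": -14, "dy": 0, "dz": 5, "ax": 0, "ay": 0, "az": 0},
    {"dx": -14, "dy": 0, "dz": 5, "ax": 0, "ay": 0, "az": 0},
    {"dx": -19, "dy": 0, "dz": -2, "ax": 0, "ay": 0, "az": 0},
    {"dx": -19, "dy": 0, "dz": -4, "ax": 0, "ay": 0, "az": 0},
    {"dx": 0, "dy": 0, "dz": 0, "ax": 0, "ay": 0, "az": 0},
  ],
)

```text
time: 15.05
tool_pos: [0.5899, 0.2215, 0.1624]
eef_rot: [1.233, 1.193, -1.23]
force: [-0.3, -0.6, -0.8]
width: 0.0003
```

```bash
cat > lid.py <<'E'
from tr import *
s=env.state();print(s['time'],s['tool_pos'].round(4),s['force'].round(1),w2t(s['tool_pos']).round(1))
for c in ('side','scene'):
    p,d,X=shot(c);Q=w2t(np.nan_to_num(X));pi=p.astype(int)
    g=(pi[...,1]>pi[...,0]*1.2)&(pi[...,1]>pi[...,2]*1.05)&(abs(Q[...,1])<104)&(abs(Q[...,0])<200)&(Q[...,2]>27)&(Q[...,2]<165)
    L=Q[g]-[43,0,21]
    if len(L)<20: print(c,'few');continue
    r=np.hypot(L[:,0],L[:,2]);L=L[(r<140)&(r>30)];th=np.arctan2(L[:,2],-L[:,0]);rr=np.hypot(L[:,0],L[:,2])
    print(c,len(L),'theta',np.percentile(th,[10,50,90]).round(3),'rmax',np.percentile(rr,99).round(1))
E
python3 lid.py
```

```text
15.05 [0.5899 0.2215 0.1624] [-0.3 -0.6 -0.8] [52.4 58.  91.2]
side 613 theta [1.674 1.68  1.688] rmax 131.0
scene 967 theta [1.645 1.667 1.681] rmax 131.9
```

The lid follows as planned, at 1.67 rad. Continuing.

Call:
jog_arm(
  steps=[
    {"dx": -16, "dy": 0, "dz": -8, "ax": 0, "ay": 0, "az": 0},
    {"dx": -17, "dy": 0, "dz": -12, "ax": 0, "ay": 0, "az": 0},
    {"dx": -13, "dy": 0, "dz": -14, "ax": 0, "ay": 0, "az": 0},
    {"dx": -12, "dy": 0, "dz": -15, "ax": 0, "ay": 0, "az": 0},
    {"dx": -7, "dy": 0, "dz": -18, "ax": 0, "ay": 0, "az": 0},
    {"dx": -7, "dy": 0, "dz": -18, "ax": 0, "ay": 0, "az": 0},
    {"dx": 0, "dy": 0, "dz": 0, "ax": 0, "ay": 0, "az": 0},
  ],
)

```text
time: 16.02
tool_pos: [0.5162, 0.2207, 0.0733]
eef_rot: [1.229, 1.197, -1.235]
force: [0.3, -0.7, -0.2]
width: 0.0007
```

```bash
python3 lid.py
```

```text
16.025 [0.5162 0.2207 0.0733] [ 0.3 -0.7 -0.2] [-52.   54.8  41.6]
side 2005 theta [0.581 0.597 0.642] rmax 129.3
scene 1887 theta [0.569 0.594 0.644] rmax 130.4
```

Lid at 0.58 rad. I'll lift off, tilt square to the slope, then press it down onto the catch.

Call:
jog_arm(
  steps=[
    {"dx": 0, "dy": 0, "dz": 20, "ax": 0, "ay": 0, "az": 0},
    {"dx": -2, "dy": 0, "dz": 0, "ax": -0.004, "ay": -0.109, "az": 0},
    {"dx": -2, "dy": 0, "dz": 0, "ax": -0.004, "ay": -0.109, "az": 0},
    {"dx": -2, "dy": 0, "dz": 0, "ax": -0.004, "ay": -0.109, "az": 0},
    {"dx": 0, "dy": 0, "dz": 0, "ax": -0.004, "ay": -0.109, "az": 0},
    {"dx": 8, "dy": 0, "dz": -18, "ax": 0, "ay": 0, "az": 0},
    {"dx": 6, "dy": 0, "dz": -13, "ax": 0, "ay": 0, "az": 0},
    {"dx": 5, "dy": 0, "dz": -11, "ax": 0, "ay": 0, "az": 0},
    {"dx": 0, "dy": 0, "dz": 0, "ax": 0, "ay": 0, "az": 0},
  ],
)

```text
time: 17.25
tool_pos: [0.5311, 0.2207, 0.0526]
eef_rot: [1.399, 0.862, -0.909]
force: [0.4, -0.4, 0.1]
width: 0.0002
```

```bash
python3 lid.py
```

```text
17.25 [0.5311 0.2207 0.0526] [ 0.4 -0.4  0.1] [-47.3  55.3  16.6]
side 2060 theta [0.327 0.35  0.39 ] rmax 128.4
scene 2201 theta [0.313 0.345 0.402] rmax 129.6
```

Call:
jog_arm(
  steps=[
    {"dx": 4, "dy": 0, "dz": -9, "ax": 0, "ay": 0, "az": 0},
    {"dx": 3, "dy": 0, "dz": -6.5, "ax": 0, "ay": 0, "az": 0},
    {"dx": 1.5, "dy": 0, "dz": -3, "ax": 0, "ay": 0, "az": 0},
    {"dx": 0, "dy": 0, "dz": 0, "ax": 0, "ay": 0, "az": 0},
  ],
)

```text
time: 17.85
tool_pos: [0.5393, 0.221, 0.0345]
eef_rot: [1.399, 0.861, -0.908]
force: [1.1, -0.6, -0.2]
width: 0.0008
```

```bash
python3 lid.py
python3 - <<'E'
from tr import *
# handle: dark points above the lid
for c in ('side','scene'):
    p,d,X=shot(c);Q=w2t(np.nan_to_num(X))
    m=(abs(Q[...,1])<30)&(Q[...,0]>-70)&(Q[...,0]<-5)&(Q[...,2]>40)&(Q[...,2]<56)&(p.max(-1)<75)
    H=Q[m]; 
    if len(H)>5: print(c,len(H),np.percentile(H,[2,50,98],axis=0).round(1))
    if c=='scene': save('sc2',p,(120,120,280,240),5)
E
```

```text
17.85 [0.5393 0.221  0.0345] [ 1.1 -0.6 -0.2] [-47.5  55.8  -3.3]
side 1995 theta [0.141 0.16  0.206] rmax 128.2
scene 2168 theta [0.129 0.162 0.224] rmax 129.9
side 32 [[-32.2 -13.7  40.8]
 [-30.1  11.8  50. ]
 [-28.2  23.3  52.1]]
scene 59 [[-41.4 -22.5  40.7]
 [-36.7  -4.7  50.6]
 [-32.   15.4  54.9]]
```

View pics/sc2.png

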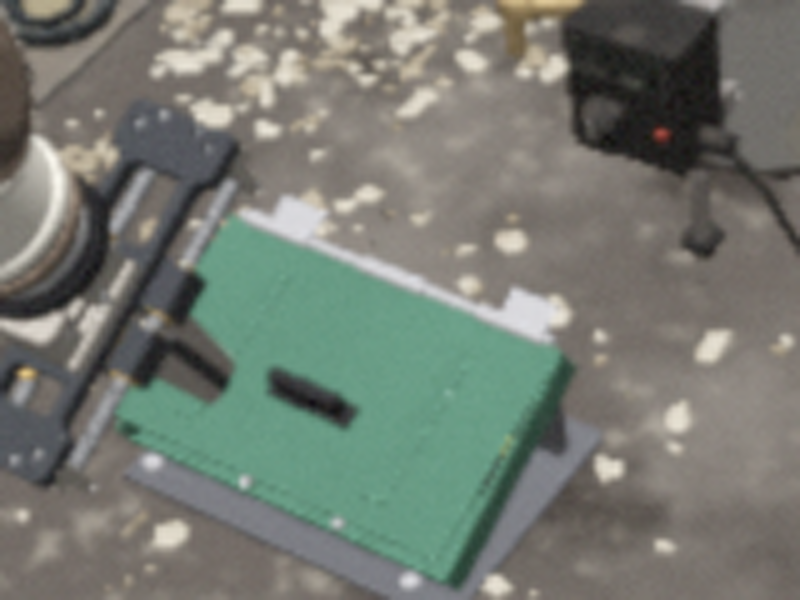

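The lid is nearly shut at about 0.13 rad, with the handle at (312,397) in the crop and nothing else disturbed. Next I'll move over to the handle and open up.

Call:
jog_arm(
  steps=[
    {"dx": -9, "dy": 0, "dz": 19.5, "ax": 0, "ay": 0, "az": 0},
    {"dx": -9, "dy": 0, "dz": 19.5, "ax": 0, "ay": 0, "az": 0},
    {"dx": 5, "dy": -28, "dz": 3, "ax": 0, "ay": 0, "az": 0},
    {"dx": 5, "dy": -28, "dz": 3, "ax": 0, "ay": 0, "az": 0},
    {"dx": 0, "dy": 0, "dz": 0, "ax": 0, "ay": 0, "az": 0},
    {"dx": 8, "dy": 0, "dz": -17, "ax": 0, "ay": 0, "az": 0},
    {"dx": 0, "dy": 0, "dz": 0, "ax": 0, "ay": 0, "az": 0},
  ],
  grip=40,
)

```text
time: 18.92
tool_pos: [0.5383, 0.1655, 0.0615]
eef_rot: [1.398, 0.863, -0.909]
force: [-0.5, -0.4, 0.3]
width: 0.0402
```

```bash
python3 lid.py
python3 - <<'E'
from tr import *
p,d,X=shot('wrist');Q=w2t(np.nan_to_num(X))
m=(abs(Q[...,1])<30)&(Q[...,0]>-60)&(Q[...,0]<-5)&(Q[...,2]>43)&(Q[...,2]<57)
H=Q[m];print(len(H),np.percentile(H,[1,50,99],axis=0).round(1) if len(H) else '')
save('w7',p,s=1.4)
E
```

```text
18.925 [0.5383 0.1655 0.0615] [-0.5 -0.4  0.3] [-35.4   0.4  20.8]
side 2632 theta [0.14  0.157 0.196] rmax 128.1
scene 1819 theta [0.129 0.162 0.222] rmax 129.8
895 [[-39.4 -19.7  44.5]
 [-34.5   3.6  50.3]
 [-29.5  22.5  52.3]]
```

View pics/w7.png

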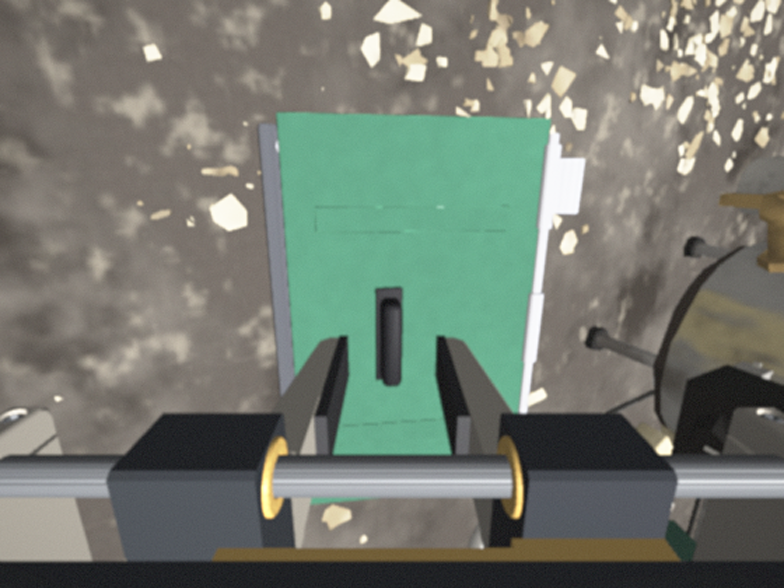

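The handle at (390,335) lies midway between the fingers. Going down to pinch it.

Call:
jog_arm(
  steps=[
    {"dx": 5, "dy": 0, "dz": -9, "ax": 0, "ay": 0, "az": 0},
    {"dx": 4, "dy": 0, "dz": -8.5, "ax": 0, "ay": 0, "az": 0},
    {"dx": 0, "dy": 0, "dz": 0, "ax": 0, "ay": 0, "az": 0},
  ],
)

```text
time: 19.45
tool_pos: [0.5478, 0.1649, 0.0442]
eef_rot: [1.399, 0.862, -0.909]
force: [0.3, 1.0, 0.2]
width: 0.0398
```

Call:
jog_arm(
  steps=[
    {"dx": 0, "dy": 0, "dz": 0, "ax": 0, "ay": 0, "az": 0},
    {"dx": 0, "dy": 0, "dz": 0, "ax": 0, "ay": 0, "az": 0},
    {"dx": 0, "dy": 0, "dz": 0, "ax": 0, "ay": 0, "az": 0},
    {"dx": 0, "dy": 0, "dz": 0, "ax": 0, "ay": 0, "az": 0},
  ],
  grip=0,
  force=25,
)

```text
time: 19.95
tool_pos: [0.5472, 0.1651, 0.0446]
eef_rot: [1.399, 0.863, -0.909]
force: [-1.7, 1.2, -1.7]
width: 0.0099
```

```bash
python3 lid.py
```

```text
19.95 [0.5472 0.1651 0.0446] [-1.7  1.2 -1.7] [-34.4   0.2   1.7]
side 2488 theta [0.133 0.151 0.194] rmax 128.1
scene 1605 theta [0.123 0.153 0.212] rmax 129.7
```

Pinched at 9.9 mm. Now I'll slide up the slope by about 8 mm, then press down in stages, feeling the force.

Call:
jog_arm(
  steps=[
    {"dx": 3.5, "dy": 0, "dz": 1.7, "ax": 0, "ay": 0, "az": 0},
    {"dx": 3.6, "dy": 0, "dz": 1.6, "ax": 0, "ay": 0, "az": 0},
    {"dx": 0, "dy": 0, "dz": 0, "ax": 0, "ay": 0, "az": 0},
    {"dx": 1, "dy": 0, "dz": -2.7, "ax": 0, "ay": 0, "az": 0},
    {"dx": 0, "dy": 0, "dz": 0, "ax": 0, "ay": 0, "az": 0},
  ],
)

```text
time: 20.68
tool_pos: [0.5565, 0.165, 0.0459]
eef_rot: [1.399, 0.861, -0.907]
force: [-3.5, -2.1, -1.6]
width: 0.01
```

Call:
jog_arm(
  steps=[
    {"dx": 1, "dy": 0, "dz": -2.7, "ax": 0, "ay": 0, "az": 0},
    {"dx": 0, "dy": 0, "dz": 0, "ax": 0, "ay": 0, "az": 0},
    {"dx": 0, "dy": 0, "dz": 0, "ax": 0, "ay": 0, "az": 0},
  ],
)

```text
time: 21.05
tool_pos: [0.5574, 0.165, 0.0432]
eef_rot: [1.399, 0.861, -0.907]
force: [-3.1, -1.8, -2.5]
width: 0.0094
```

```bash
python3 lid.py
```

```text
21.05 [0.5574 0.165  0.0432] [-3.1 -1.8 -2.5] [-25.8   0.5  -3.9]
side 1471 theta [0.07  0.086 0.129] rmax 118.3
scene 1052 theta [0.07  0.098 0.178] rmax 120.0
```

Call:
jog_arm(
  steps=[
    {"dx": 0, "dy": 0, "dz": -3, "ax": 0, "ay": 0, "az": 0},
    {"dx": 0, "dy": 0, "dz": 0, "ax": 0, "ay": 0, "az": 0},
    {"dx": 0, "dy": 0, "dz": 0, "ax": 0, "ay": 0, "az": 0},
  ],
)

```text
time: 21.52
tool_pos: [0.5576, 0.165, 0.0404]
eef_rot: [1.4, 0.861, -0.907]
force: [-3.5, -1.9, -1.7]
width: 0.0097
```

```bash
python3 lid.py
```

```text
21.525 [0.5576 0.165  0.0404] [-3.5 -1.9 -1.7] [-26.8   0.5  -6.5]
side 175 theta [0.057 0.07  0.617] rmax 117.6
scene 419 theta [0.06  0.086 0.223] rmax 126.8
```

Call:
jog_arm(
  steps=[
    {"dx": 0.9, "dy": 0, "dz": -2.6, "ax": 0, "ay": 0, "az": 0},
    {"dx": 0, "dy": 0, "dz": 0, "ax": 0, "ay": 0, "az": 0},
    {"dx": 0, "dy": 0, "dz": 0, "ax": 0, "ay": 0, "az": 0},
  ],
)

```text
time: 22.0
tool_pos: [0.5586, 0.1651, 0.0382]
eef_rot: [1.4, 0.861, -0.907]
force: [-5.4, -2.5, 1.9]
width: 0.0095
```

```bash
sed -e 's/Q\[...,2\]>27/Q[...,2]>14/;s/(abs(Q\[...,1\])<104)/(abs(Q[...,1])<95)\&(Q[...,0]<-60)/' lid.py > lid2.py; sed -i "s/print(c,len(L),.*/print(c,len(L),'theta',np.percentile(th-1.5\/rr,[10,50,90]).round(3),'rmax',np.percentile(rr,99).round(1))/" lid2.py; python3 lid2.py
```

```text
22.0 [0.5586 0.1651 0.0382] [-5.4 -2.5  1.9] [-26.8   0.6  -9. ]
side 452 theta [-0.011  0.001  0.012] rmax 118.8
scene 356 theta [-0.023  0.003  0.032] rmax 119.8
```

θ ≈ 0 and a firm stop is felt at about 4 N, so the tab is down. Releasing and retracting.

Call:
jog_arm(
  steps=[
    {"dx": 0, "dy": 0, "dz": 0, "ax": 0, "ay": 0, "az": 0},
    {"dx": 0, "dy": 0, "dz": 0, "ax": 0, "ay": 0, "az": 0},
    {"dx": 0, "dy": 0, "dz": 0, "ax": 0, "ay": 0, "az": 0},
    {"dx": -4, "dy": 0, "dz": 9, "ax": 0, "ay": 0, "az": 0},
    {"dx": -13, "dy": 0, "dz": 28, "ax": 0, "ay": 0, "az": 0},
    {"dx": -20, "dy": 0, "dz": 40, "ax": 0, "ay": 0, "az": 0},
    {"dx": -20, "dy": 0, "dz": 40, "ax": 0, "ay": 0, "az": 0},
    {"dx": 0, "dy": 0, "dz": 0, "ax": 0, "ay": 0, "az": 0},
    {"dx": 0, "dy": 0, "dz": 0, "ax": 0, "ay": 0, "az": 0},
  ],
  grip=40,
)

```text
time: 23.22
tool_pos: [0.5014, 0.1651, 0.1547]
eef_rot: [1.4, 0.861, -0.907]
force: [-0.7, -0.1, 0.7]
width: 0.0398
```

```bash
python3 lid2.py
python3 - <<'E'
from h import *
p,d,X=shot('side');save('s3',p,(150,150,410,345),3)
E
```

```text
23.225 [0.5014 0.1651 0.1547] [-0.7 -0.1  0.7] [-29.4  -1.3 120.8]
side 563 theta [-0.009  0.003  0.014] rmax 122.6
scene 526 theta [-0.022  0.005  0.032] rmax 123.8
```

View pics/s3.png

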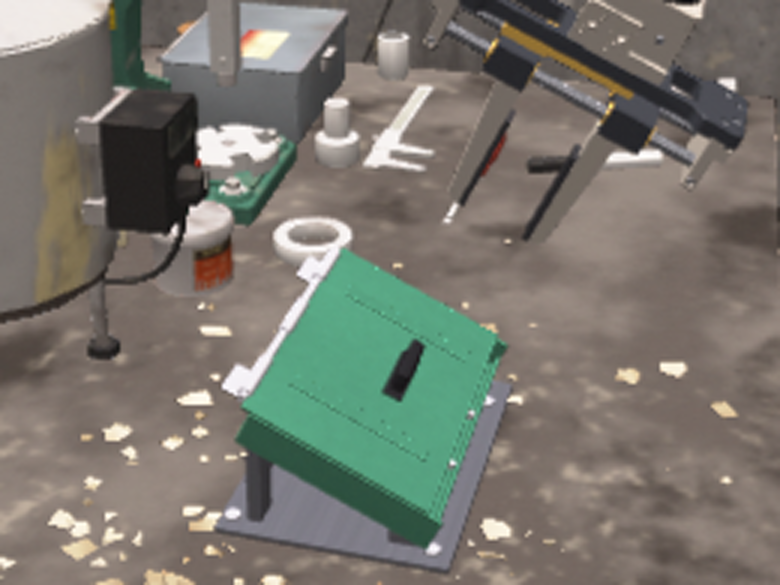

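The lid is flat and shut with its edge held at about 123 mm rather than 130, so the rim is holding the tab and the lid stays slid up. The gripper is clear at the top right. I'm handing the job in.

```bash
python3 -c "
from station import env; print(env.finish_job())"
```

```text
the job is handed in; nothing more can be done
None
```

The spanner is seated in its pocket and the lid is shut with its tab behind the catch's rim. I handed the job in at about 23 s of the 72 s allowed; it reports no verdict.

- **Spanner:** in the last wrist image before the lid closed it was centred in the pocket, its shank top 6 mm above the floor as it should be when seated. I could not see it once the lid was shut.
- **Lid:** I swung it over from behind its edge, then pinched the handle. I held the lid up the slope by about 8 to 10 mm and pressed it down until it stopped at about 4 N.
- **After letting go:** two cameras put the lid at 0.003 to 0.005 rad. Its edge was about 7 mm up the slope, so the rim is holding the tab. The gripper was about 120 mm clear and read no contact.
- **Other things on the bench:** in the last picture they looked undisturbed. I did not measure their positions.

**What disagreed:**
- **Fingertips:** they end about 39 mm short of the reported TCP, although the text says the TCP is at their very end. The first two closes missed the spanner because of this, and I found the true offset by touching the bench. The second close pressed down on the shank with about 6.5 N.
- **Slide amount:** the camera put the catch gap at 8.3 mm of slide. The handle position and lid edge while I held it suggested 9 to 11 mm. The tab dropped in anyway.

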